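# Fit the drive sleeve and bridge bar on the deli cutter

### The arm

A 6-joint arm with a two-finger parallel gripper is mounted at the origin on the work surface. World frame = base frame: x ahead of the robot, y to its left, z up, the work surface at z = 0. Lengths are in m, angles in rad, forces in N, time in s.
With the tool pointing down it reaches from about 0.375 to 0.975 m from the base axis. Payload 3.8 kg.
Tool frame: the origin (TCP) lies at the very end of the fingers, on their centre line; the grasp point (between the pads) lies 19 mm behind it (bot.pinch_z is the distance from the TCP to the grasp point, in m); x points along the fingers, y is the direction in which the jaws open and shut, and the axes are right-handed (so a half turn about x gives the same grasp; the last joint's range is limited). The gripper opens to 85 mm and grips with 20 to 120 N. Pads are 22 mm wide; open, the fingers measure 114 mm over their backs; the gripper's body (76 mm by 85 mm) begins 54 mm behind the grasp point. The pads swing forward as they close: fully open they stand 13 mm farther back than shut.
Start: joints at [-1.3, 0.264, 1.604, -0, 1.274, -0.037], TCP at [0.204, -0.643, 0.231] pointing down, gripper open.
Joint ranges: [-2.63, 2.63], [-0.94, 2.18], [0.31, 2.57], [-1.31, 4.45], [0, 2.66], [-2.55, 2.55]. Speed limits (rad/s): [2.57, 2.57, 3.14, 3.14, 3.14, 3.14].

### API

Orientations are given as a rotation vector (axis times angle).
In Python, from workcell import monitor, imaging, finish_job, bot gives the robot as it stands.
- The arm moves only by the tool jog_arm, never from a script. Its argument "rows" is a list of rows, each a list of 7 numbers: the shift along the tool's x, y, z in m, then the turn, a rotation vector about the tool's x, y, z in rad, then the opening in per cent of the stroke, from 0 (shut) to 100 (fully open). A call has 1 to 20 rows; each row is the pose to reach, as a shift and turn from the pose measured when the call began, along the tool's axes at that moment; what a row does not reach only later rows make up. A row lasts 1/10 s, in which the tool goes at most 50 mm and 8.59 degrees, less where a joint would pass 70% of its speed; a pose out of reach is approached as far as the arm can. A call with a gripper value outside its range is refused whole. The fingers move at their own pace and stop on an object; "force" is the grip in N (left out, the last holds). Time passes only in rows, so rows that repeat a pose let the fingers close. It gives the time, the measured TCP pose, the force and the opening at its end, in the units of the state.
- monitor.read_state(): the state, without advancing time (a new reading comes with each control period).
- imaging.read_camera(name): name is "scene" or "side" or "wrist"; returns the picture (384x512x3 uint8, blue, green, red); there is no depth.
- imaging.camera_params(name): a dict with "fx", "fy", "cx", "cy" (pixels), "T" (4x4, takes a point from camera to world coordinates); the wrist camera has in their place "T_tool_cam" (4x4, takes a point from camera to tool coordinates, whose origin is the TCP and whose axes are the tool frame's). Camera axes: x right, y down, z forward; pixel columns grow to the right and rows downward; lengths in m; the calibration is good to about 2 mm. A picture is of the moment at which its call begins: read the wrist's pose just before it. camera_params takes no time and is no camera call.
- finish_job(): hands the job in, once; it reports no verdict.
The state is a dict: "time": time; "q": joint angles; "joint_vel": joint speeds; "joint_torque": joint torques, N m; "tool_pos": TCP position; "tcp_rot": TCP orientation; "wrist_force": force on the tool from outside, world axes, zero at the start; "torque": the same for the moment, N m; "width": opening from 0.0 (shut) to 1.0 (fully open).
Only numpy, scipy, OpenCV 4.12 (cv2) and the standard library are available. Lean on these libraries where they do the work, as an engineer would, in place of code of your own. Each camera call takes 0.05 s, during which the arm holds its last target. There are 200 camera calls.

### The job

Slide the metal drive sleeve, notched end down, over the cutter's upright shaft beneath the feed chute, and turn it until its notches drop over the cross pin at the shaft's foot and it sits fully home on the deck. Then lay the bridge bar over it, grip upwards, its ends resting in the two forked posts and sticking out about equally, and let go. Leave the jar, the bottle and the tub standing where they are.

Things in the scene. Friction and masses are not known exactly. Their poses are not given: they have to be found in the camera images.
- machine: fixed cutting machine, cover off: white base 200 mm (x) by 220 mm (y) with a metal deck 68 mm high; origin under the centre of the base, x pointing from its front (the side with two round switches) to its back, y to the left, z up. A round column (26 mm) stands on the deck at x +83, y -83 and carries the feed chute by an arm 270 mm up
- chute (a point): centre of the lower end of the white upright feed chute, 48 mm across and 75 mm long, 225 mm above the counter. It overhangs the shaft, whose axis is 26 mm in front of it, so the gripper must lean back towards the machine's front, about 35 degrees from vertical, to work beneath it
- fork_left (a point): middle of the floor of the left forked steel post (machine x 0, y +85), 123 mm above the counter; the fork opens upwards, its two prongs are 12 mm high and leave a 28 mm gap along the machine's x, where the bar's end lies
- fork_right (a point): the same for the right forked post (machine x 0, y -85)
- seat (a point): centre of the round raised steel seat (60 mm across) on the deck, where the shaft rises, 70 mm above the counter; the sleeve is home when its lower end stands on it. Axes as the machine's
- shaft_top (a point): centre of the top of the fixed upright shaft: 21 mm thick, 45 mm tall above the seat, top chamfered to 14 mm. Through its foot runs a level cross pin, 4 mm thick, 35 mm long, its top 7 mm above the seat. The pin's direction differs each time and is NOT given here (the axes are the machine's): find it by feel, turning the sleeve until it drops the last 7 mm
- sleeve: loose aluminium drive sleeve standing upright on the counter: tube 44 mm outside, 24 mm bore, 50 mm tall, about 0.14 kg; four notches at least 7 mm wide and 10 mm deep in its lower rim, at its +x, +y, -x and -y. Any notch pair fits the pin to within 10 degrees. Origin at the centre of its lower end, z up along the bore
- bar: loose steel bridge bar lying on the counter: 200 mm long (its y), 18 mm wide (x), 12 mm thick, with an upright round black grip, 24 mm across and 40 mm tall, on the middle of its top; about 0.22 kg. Origin at the middle of its underside, z up through the grip. It rests in the forks, clear above a sleeve that is fully home
- jar: bystander: glass jar with a lid, 66 mm across, 100 mm tall; origin under its centre
- bottle: bystander: clear plastic bottle, 60 mm across, 170 mm tall; origin under its centre
- tub: bystander: open white plastic tub, 120 by 90 by 50 mm; origin under its centre
There are look-alikes about, which are no part of the job. Several things have the shape of the bar; the one meant has the colours described above.

How it is judged:
On the way:
1. the sleeve is fully home on the shaft, over the pin, before the bar is laid across (horizontal distance between sleeve and seat below 0.004 m and z of sleeve in the frame of seat below 0.003 m and angle between sleeve's own z axis and vertical below 0.1 rad and horizontal distance between bar and seat above 0.1 m), for 0.2 s.
At the end, for the whole second after the job is handed in: Sleeve upright on the shaft, lower end within 3 mm of the seat, centred within 4 mm. Bar grip up, level within 0.06 rad, in both forks: underside 48-58 mm above the seat, middle within 13 mm of the shaft axis, within 0.15 rad of the line of posts. Both at rest (horizontal distance between sleeve and seat below 0.004 m and z of sleeve in the frame of seat below 0.003 m and angle between sleeve's own z axis and vertical below 0.1 rad and z of bar in the frame of seat between 0.048 and 0.058 m and angle between bar's own z axis and vertical below 0.06 rad and horizontal distance between bar and seat below 0.013 m and angle between the y axis of bar and the y axis of machine, either way round below 0.15 rad and linear speed of each of bar, sleeve below 0.02 m/s); the robot touches nothing.
It fails at once if the jar is moved by more than 25 mm or knocked over (distance of jar from where it was at the start of the episode above 0.025 m or angle between jar's own z axis and vertical above 0.5 rad).
It fails at once if the bottle is moved by more than 25 mm or knocked over (distance of bottle from where it was at the start of the episode above 0.025 m or angle between bottle's own z axis and vertical above 0.5 rad).
It fails at once if the tub is moved by more than 25 mm (distance of tub from where it was at the start of the episode above 0.025 m).
It also fails if it takes over 72 s, if anything falls off the work surface, if the arm or the gripper's body presses on something with over 40 N, if the wrist force passes 120 N, or if a joint passes its speed limit or range.

## Working session

There is one attempt and no reset: what is moved stays moved. The work goes in short steps, Python scripts to look and compute and a tool call to move; the robot and the scene stay as the last step left them, time stands still between calls to the robot, and variables do not carry over. Pictures are saved under pics/ and viewed, about 8 in all and at most 12, crops included, and the job is handed in when it is done.

Besides the shell and the picture viewer there is one more tool, called after "Call:" as a command line: name --pt "numbers of a row" for each row, then --argument value for the rest. jog_arm: Moves the arm, as the interface text tells. Its arguments: {"type":"object","properties":{"rows":{"type":"array","items":{"type":"array","items":{"type":"number"}}},"force":{"type":"number"}},"required":["rows"]}

```bash
mkdir -p pics; ls
python3 - <<'E'
from workcell import monitor, imaging, bot
import cv2, numpy as np
print(monitor.read_state()); print(bot.pinch_z, [a for a in dir(bot) if a[0]!='_'])
a=imaging.read_camera("scene"); b=imaging.read_camera("side")
cv2.imwrite("pics/scene0.png",a); cv2.imwrite("pics/side0.png",b)
cv2.imwrite("pics/both0.png",np.vstack([cv2.resize(x,(512,384)) for x in(a,b)])[:, :])
for n in("scene","side","wrist"): print(n,imaging.camera_params(n))
E
```

```text
pics
{'time': 0.0, 'q': array([-1.29987140e+00,  2.64766572e-01,  1.60535305e+00, -1.07588378e-06,
        1.27371363e+00, -3.69119899e-02]), 'joint_vel': array([-0.00096438, -0.00019602, -0.0008701 ,  0.0009887 ,  0.00020459,
        0.00127257]), 'joint_torque': array([-2.62515587e-04, -5.15112627e+01, -3.67314649e+01, -2.80512804e-04,
        1.27617235e-02, -8.20471456e-06]), 'tool_pos': array([ 0.2043196 , -0.64257301,  0.22996431]), 'tcp_rot': array([ 2.05615713,  0.32136172, -2.05670358]), 'wrist_force': array([0.52579779, 0.32823368, 0.40836972]), 'torque': array([ 0.01894035,  0.04791868, -0.02692881]), 'width': 1.0009448270149064}
0.0187 ['MotionError', 'pinch_z']
scene {'fx': 384.105093648948, 'fy': 384.105093648948, 'cx': 255.42013434426443, 'cy': 193.46650414588777, 'T': array([[ 0.61684606,  0.5811106 , -0.53085912,  1.19617732],
       [ 0.78707377, -0.45200854,  0.41976561, -0.47395945],
       [ 0.00397739, -0.67675605, -0.7361966 ,  1.09367766],
       [ 0.        ,  0.        ,  0.        ,  1.        ]])}
side {'fx': 499.7158148941657, 'fy': 499.7158148941657, 'cx': 255.75679912857848, 'cy': 189.917882771339, 'T': array([[ 0.99022128,  0.07404495, -0.1182335 ,  0.69750683],
       [ 0.13770398, -0.65455629,  0.74336645, -1.10964149],
       [-0.02234795, -0.7523785 , -0.65835185,  1.19574698],
       [ 0.        ,  0.        ,  0.        ,  1.        ]])}
wrist {'fx': 281.9755793437947, 'fy': 281.9755793437947, 'cx': 256.36295308067895, 'cy': 188.2492592944313, 'T_tool_cam': array([[ 3.49028846e-04, -2.94661034e-01,  9.55601775e-01,
        -1.42326792e-01],
       [ 9.99998795e-01, -1.34275125e-03, -7.79283709e-04,
         1.09217282e-03],
       [ 1.51276002e-03,  9.55600896e-01,  2.94660210e-01,
        -7.47271576e-02],
       [ 0.00000000e+00,  0.00000000e+00,  0.00000000e+00,
         1.00000000e+00]])}
```

View pics/scene0.png

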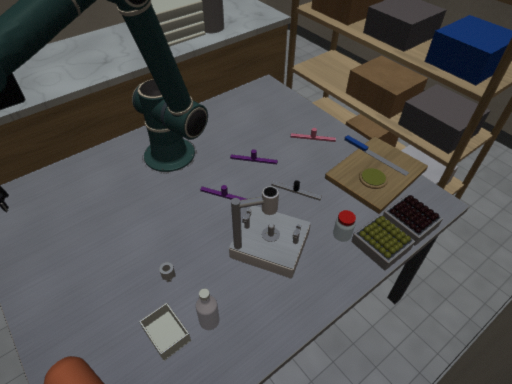

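View pics/side0.png

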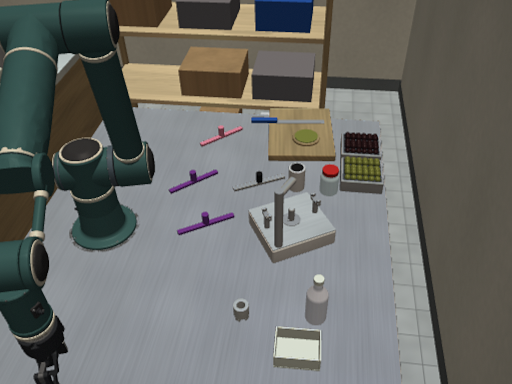

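Scene picture: candidates with the bar's shape are purple (224,192), purple (254,157), red (313,136), and steel with a black grip (296,188), which is at (259,180) in the side view. Only the last one is steel with a black grip. The sleeve is at scene (167,270), side (241,310). The jar is at (346,225), bottle at (207,310) and tub at (165,330). I'll enlarge the machine, bar and sleeve.

```bash
cat > h.py <<'E'
import cv2, numpy as np
from scipy.spatial.transform import Rotation as R
from workcell import monitor, imaging
def par(n):
    p=imaging.camera_params(n)
    if "T" in p: T=p["T"]
    else:
        s=monitor.read_state(); B=np.eye(4); B[:3,:3]=R.from_rotvec(s["tcp_rot"]).as_matrix(); B[:3,3]=s["tool_pos"]; T=B@p["T_tool_cam"]
    return p,T
def ray(c,uv):
    p,T=c; d=T[:3,:3]@[(uv[0]-p["cx"])/p["fx"],(uv[1]-p["cy"])/p["fy"],1]; return T[:3,3],d/np.linalg.norm(d)
def onz(c,uv,z):
    o,d=ray(c,uv); return o+d*(z-o[2])/d[2]
def proj(c,P):
    p,T=c; q=T[:3,:3].T@(np.asarray(P)-T[:3,3]); return np.array([p["fx"]*q[0]/q[2]+p["cx"],p["fy"]*q[1]/q[2]+p["cy"]])
def tri(rs):
    A=sum(np.eye(3)-np.outer(d,d) for o,d in rs); b=sum((np.eye(3)-np.outer(d,d))@o for o,d in rs)
    return np.linalg.solve(A,b)
def crop(im,x,y,w,h,s):
    c=cv2.resize(im[y:y+h,x:x+w],None,fx=s,fy=s,interpolation=cv2.INTER_CUBIC)
    for i in range(0,w,10):
        cv2.line(c,(i*s,0),(i*s,4 if (x+i)%20 else 8),(0,255,255),1)
        if (x+i)%20==0: cv2.putText(c,str(x+i),(i*s,16),0,.35,(0,255,255))
    for j in range(0,h,10):
        cv2.line(c,(0,j*s),(6,j*s),(0,255,255),1)
        if (y+j)%20==0: cv2.putText(c,str(y+j),(8,j*s+4),0,.35,(0,255,255))
    return c
E
python3 - <<'E'
from h import *
a=cv2.imread("pics/scene0.png"); b=cv2.imread("pics/side0.png")
L=np.vstack([crop(a,220,170,100,100,4),crop(a,140,250,100,50,4)])
S=np.vstack([crop(b,230,160,100,100,4),crop(b,200,280,100,50,4)])
cv2.imwrite("pics/c1.png",np.hstack([L,S]))
E
```

```text
(no output)
```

View pics/c1.png

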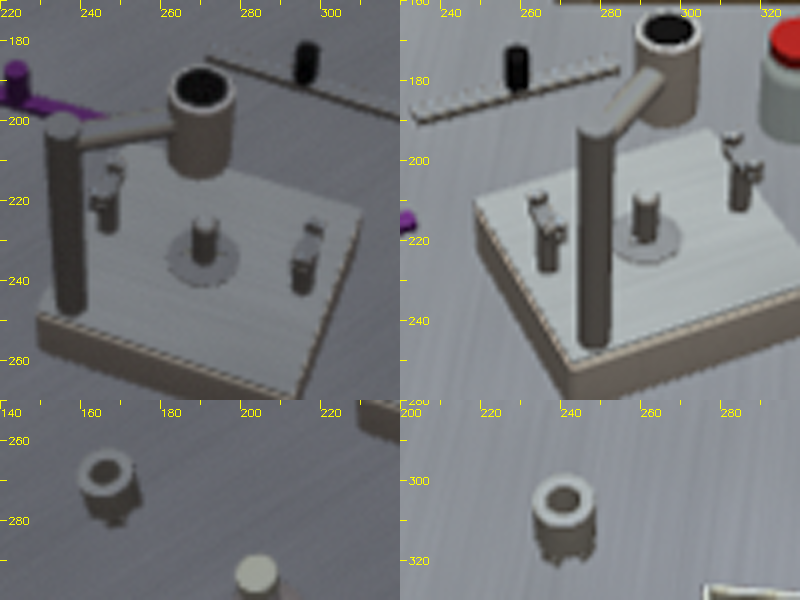

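Crop: the black-gripped steel bar is confirmed. Its grip top is at scene (296.7,181.5), side (259.2,172.5). Shaft top is at scene (271.2,225), side (291.2,208.7), and the sleeve top at scene (166.2,267.8), side (240.8,304.5).

Run:
```python
from h import *
np.set_printoptions(precision=4,suppress=True)
sc=par("scene"); sd=par("side")
pts=dict(shaft=((271.2,225),(291.2,208.7),.115),seat=((270.8,235),(291.8,219.2),.07),forkR=((246.8,217),(266.8,215.5),.125),forkL=((296.8,231.5),(315,200),.125),col=((235.5,201),(278.8,192.5),.28),chuteTop=((270.5,192),(297.2,167.5),.3),sleeve=((166.2,267.8),(240.8,304.5),.05),grip=((296.7,181.5),(259.2,172.5),.052),barR=((271.7,184.5),(233.7,190),.008),
jar=((346.5,217),(331,171),.1),bottle=((205,294),(319,280),.17))
for k,(a,b,z) in pts.items():
    print(k,"tri",tri([ray(sc,a),ray(sd,b)]),"scene",onz(sc,a,z)[:2],"side",onz(sd,b,z)[:2],z)
print("bar far end side",onz(sd,(284.5,177.5),.008))
```

```text
shaft tri [0.6258 0.043  0.1071] scene [0.6302 0.0391] side [0.6265 0.0344] 0.115
seat tri [0.6299 0.0401 0.0621] scene [0.6354 0.0351] side [0.6296 0.0335] 0.07
forkR tri [ 0.5536 -0.0014  0.1118] scene [ 0.5621 -0.0076] side [ 0.5554 -0.015 ] 0.125
forkL tri [0.6983 0.0887 0.1107] scene [0.7052 0.0809] side [0.6985 0.0724] 0.125
col tri [ 0.5962 -0.0716  0.2754] scene [ 0.5976 -0.0723] side [ 0.5978 -0.0792] 0.28
chuteTop tri [0.6408 0.0198 0.2933] scene [0.6455 0.0156] side [0.6411 0.0116] 0.3
sleeve tri [ 0.5163 -0.2928  0.0439] scene [ 0.5209 -0.2943] side [ 0.5169 -0.2966] 0.05
grip tri [0.4901 0.2844 0.0474] scene [0.4927 0.2817] side [0.4913 0.278 ] 0.052
barR tri [ 0.4026  0.2361 -0.0066] scene [0.4149 0.225 ] side [0.405  0.2221] 0.008
jar tri [0.7456 0.2739 0.0873] scene [0.7497 0.2664] side [0.7461 0.2554] 0.1
bottle tri [ 0.7242 -0.2705  0.1556] scene [ 0.7315 -0.2737] side [ 0.7238 -0.2822] 0.17
bar far end side [0.5805 0.3127 0.008 ]
```

```bash
cat >> h.py <<'E'
MYAW=np.deg2rad(-58.0)
def lean(az,tilt,flip=1):
    "tool axes: x tilted from straight down by tilt towards world azimuth az, y level"
    h=np.array([np.cos(az),np.sin(az),0]); x=np.sin(tilt)*h-np.cos(tilt)*np.array([0,0,1.])
    y=flip*np.array([-h[1],h[0],0]); return np.c_[x,y,np.cross(x,y)]
def plan(Rt,grasp=None,tcp=None,frm=None):
    "row numbers to bring the grasp point (or tcp) to a world position with orientation Rt"
    if frm is None:
        s=monitor.read_state(); p0,R0=s["tool_pos"],R.from_rotvec(s["tcp_rot"]).as_matrix()
    else: p0,R0=frm
    t=np.asarray(tcp) if tcp is not None else np.asarray(grasp)+.0187*Rt[:,0]
    d=R0.T@(t-p0); w=R.from_matrix(R0.T@Rt).as_rotvec()
    print("row",np.round(np.r_[d,w],4).tolist(),"rows>=",max(np.linalg.norm(d)/.05,np.linalg.norm(w)/.15).round(1))
    return t,Rt
def st():
    s=monitor.read_state(); print("t %.2f"%s["time"],"q",s["q"].round(3),"p",s["tool_pos"].round(4),"F",s["wrist_force"].round(1),"M",s["torque"].round(2),"w",round(s["width"],3))
    print(R.from_rotvec(s["tcp_rot"]).as_matrix().round(3).tolist()); return s
E
python3 - <<'E'
from h import *
st()
g=np.array([.5185,-.2955,.040])
for fl in (1,-1):
    Rt=lean(MYAW,np.deg2rad(35),fl); plan(Rt,grasp=g-0.10*Rt[:,0])
E
```

```text
t 0.10 q [-1.3    0.265  1.605 -0.     1.274 -0.037] p [ 0.2043 -0.6426  0.23  ] F [-0.7  0.4 -0.2] M [-0.04  0.04 -0.06] w 1.002
[[-0.001, 0.303, -0.953], [0.002, -0.953, -0.303], [-1.0, -0.002, -0.0]]
row [0.1241, -0.2805, -0.393, -1.7573, -0.4321, 0.5556] rows>= 12.6
row [0.1241, -0.2805, -0.393, 1.2758, 0.5198, 0.4042] rows>= 10.0
```

Call:
jog_arm --pt "0.0 -0.1 -0.14 -0.6 -0.15 0.19 100" --pt "0.02 -0.2 -0.28 -1.2 -0.3 0.38 100" --pt "0.08 -0.28 -0.393 -1.757 -0.432 0.556 100" --pt "0.124 -0.28 -0.393 -1.757 -0.432 0.556 100" --pt "0.124 -0.28 -0.393 -1.757 -0.432 0.556 100" --pt "0.124 -0.28 -0.393 -1.757 -0.432 0.556 100" --pt "0.124 -0.28 -0.393 -1.757 -0.432 0.556 100" --pt "0.124 -0.28 -0.393 -1.757 -0.432 0.556 100" --pt "0.124 -0.28 -0.393 -1.757 -0.432 0.556 100" --pt "0.124 -0.28 -0.393 -1.757 -0.432 0.556 100" --pt "0.124 -0.28 -0.393 -1.757 -0.432 0.556 100" --pt "0.124 -0.28 -0.393 -1.757 -0.432 0.556 100" --pt "0.124 -0.28 -0.393 -1.757 -0.432 0.556 100" --pt "0.124 -0.28 -0.393 -1.757 -0.432 0.556 100" --pt "0.124 -0.28 -0.393 -1.757 -0.432 0.556 100" --pt "0.124 -0.28 -0.393 -1.757 -0.432 0.556 100" --force 60

```text
time: 1.7
tool_pos: [0.4945, -0.2568, 0.1072]
tcp_rot: [0.486, 0.872, -0.932]
wrist_force: [0.2, -0.2, -0.0]
width: 1.002
```

Run:
```python
from h import *
st()
c=par("wrist"); a=imaging.read_camera("wrist"); cv2.imwrite("pics/w1.png",a)
print("expected sleeve top",proj(c,[.5185,-.2955,.05]), "base",proj(c,[.5185,-.2955,0]))
# detect circle candidates: bore darkness etc. - enlarge around expected
u,v=proj(c,[.5185,-.2955,.04]).astype(int)
x=max(0,min(312,u-100));y=max(0,min(234,v-75))
cv2.imwrite("pics/w1c.png",crop(a,x,y,200,150,4))
```

```text
t 1.70 q [-0.284 -0.059  2.342 -0.844  0.537 -0.17 ] p [ 0.4945 -0.2568  0.1072] F [ 0.2 -0.2 -0. ] M [0.25 0.12 0.  ] w 1.002
[[0.304, 0.849, 0.432], [-0.487, 0.528, -0.696], [-0.819, 0.002, 0.574]]
expected sleeve top [257.42448719 203.40295476] base [257.22427285 158.66813769]
```

View pics/w1c.png

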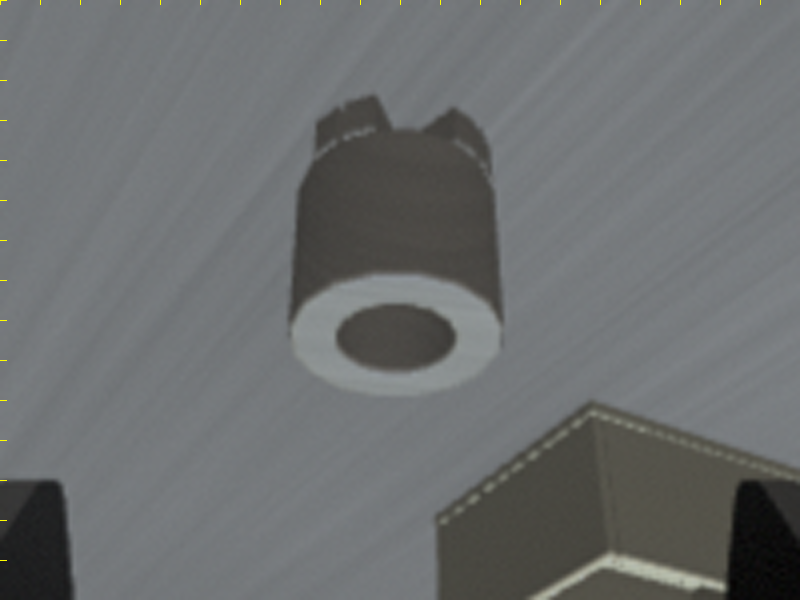

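```bash
python3 - <<'E'
from h import *
from scipy.optimize import least_squares
np.set_printoptions(precision=4,suppress=True)
c=par("wrist"); u,v=proj(c,[.5185,-.2955,.04]).astype(int); x,y=u-100,v-75; print(x,y)
f=lambda a,b:(x+a/4,y+b/4)
print("sleeve",onz(c,f(396,335),.05),"edges",onz(c,f(291,335),.05),onz(c,f(501,335),.05))
print("notch mid outer", [onz(c,f(*q),0)[:2] for q in((405,108),)], "tub base",onz(c,f(592,403),0),onz(c,f(437,520),0),"rim",onz(c,f(610,555),.05))
E
cat > kin.py <<'E'
import numpy as np
from scipy.spatial.transform import Rotation as R
def fk(q,k):
    h,L1,L2,d,e=k
    E=lambda a,t:R.from_euler(a,t).as_matrix()
    A=E('z',q[0])@E('y',q[1]); p=np.array([0,0,h])+E('z',q[0])@[0,e,0]+A@[0,0,L1]
    A=A@E('y',q[2]); p=p+A@[0,0,L2]
    A=A@E('z',q[3])@E('y',q[4])@E('z',q[5]); p=p+A@[0,0,d]
    return p,A   # A z = tool x
E
python3 - <<'E'
from kin import *
Q=[[-1.29987140e+00,2.64766572e-01,1.60535305,0,1.27371363,-3.69119899e-02],[-0.284,-0.059,2.342,-0.844,0.537,-0.17]]
for q in Q:
    p,A=fk(q,[.3,.4,.4,.3,.03]); print(A.round(3).tolist())
E
```

```text
157 118
sleeve [ 0.5165 -0.2943  0.05  ] edges [ 0.4985 -0.3054  0.05  ] [ 0.5345 -0.2832  0.05  ]
notch mid outer [array([ 0.5104, -0.2807])] tub base [ 0.6234 -0.354   0.    ] [ 0.6271 -0.445   0.    ] rim [ 0.6217 -0.3526  0.05  ]
[[-0.303, 0.953, -0.001], [0.953, 0.303, 0.002], [0.002, 0.0, -1.0]]
[[-0.849, -0.432, 0.304], [-0.529, 0.695, -0.487], [-0.001, -0.574, -0.819]]
```

```bash
cat >> kin.py <<'E'
from scipy.optimize import least_squares
D=[([-1.29987140,.264766572,1.60535305,0,1.27371363,-.0369119899],[.2043196,-.64257301,.22996431]),([-0.284,-0.059,2.342,-0.844,0.537,-0.17],[.4945,-.2568,.1072])]
K=least_squares(lambda k:np.concatenate([fk(q,k)[0]-p for q,p in D]),[.3,.4,.4,.3,.03])
LO=np.array([-2.63,-.94,.31,-1.31,0,-2.55]);HI=np.array([2.63,2.18,2.57,4.45,2.66,2.55])
def ik(p,Rt,q0):
    def f(q):
        a,A=fk(q,K.x); T=np.c_[A[:,2],-A[:,0],-A[:,1]]
        return np.r_[(a-p)*5,R.from_matrix(T.T@Rt).as_rotvec()]
    r=least_squares(f,np.clip(q0,LO+.001,HI-.001),bounds=(LO,HI)); return r.x,np.abs(r.fun).max()
E
python3 - <<'E'
from h import *; from kin import *
print("K",K.x.round(4),abs(K.fun).max())
qs=D[1][0]
g=[.628,.037,.119]
for fl in(1,-1):
 for tilt in(30,35,40):
  for da in(-45,-35,-15,0,15,35,45):
    Rt=lean(MYAW+np.deg2rad(da),np.deg2rad(tilt),fl); out=[]
    for dz in(0,.06):
        best=min((ik(np.array(g)+[0,0,dz]+.0187*Rt[:,0],Rt,s) for s in([0,.3,1.8,-.8,.8,-.2],[0,.3,1.8,1.5,.8,-1],[0,.3,1.8,3,.8,1])),key=lambda r:r[1])
        out+=[best[0].round(2).tolist(),round(best[1],3)]
    print(fl,tilt,da,out)
E
```

```text
K [0.2491 0.5131 0.5655 0.3477 0.0249] 2.4779267197461152e-05
1 30 -45 [[0.25, 0.44, 1.71, -0.48, 1.29, 0.69], np.float64(0.0), [0.25, 0.38, 1.67, -0.47, 1.37, 0.64], np.float64(0.0)]
1 30 -35 [[0.27, 0.4, 1.77, -0.53, 1.21, 0.57], np.float64(0.0), [0.27, 0.34, 1.73, -0.52, 1.29, 0.52], np.float64(0.0)]
1 30 -15 [[0.28, 0.31, 1.9, -0.62, 1.03, 0.34], np.float64(0.0), [0.28, 0.24, 1.86, -0.59, 1.11, 0.27], np.float64(0.0)]
1 30 0 [[0.27, 0.24, 1.99, -0.67, 0.88, 0.14], np.float64(0.0), [0.27, 0.16, 1.95, -0.62, 0.97, 0.06], np.float64(0.0)]
1 30 15 [[0.24, 0.17, 2.07, -0.69, 0.72, -0.09], np.float64(0.0), [0.24, 0.09, 2.03, -0.61, 0.81, -0.2], np.float64(0.0)]
1 30 35 [[0.16, 0.09, 2.16, -0.58, 0.51, -0.55], np.float64(0.0), [0.16, 0.01, 2.11, -0.48, 0.61, -0.67], np.float64(0.0)]
1 30 45 [[0.1, 0.07, 2.19, -0.41, 0.42, -0.9], np.float64(0.0), [0.1, -0.01, 2.14, -0.32, 0.54, -1.0], np.float64(0.0)]
1 35 -45 [[0.28, 0.48, 1.68, -0.54, 1.34, 0.73], np.float64(0.0), [0.28, 0.42, 1.65, -0.53, 1.43, 0.68], np.float64(0.0)]
1 35 -35 [[0.3, 0.43, 1.76, -0.6, 1.25, 0.64], np.float64(0.0), [0.
[... 3435 characters left out ...]
p.float64(0.0), [0.33, 0.4, 1.71, -0.65, 1.38, -2.51], np.float64(0.0)]
-1 40 -15 [[0.37, 0.36, 1.92, -0.84, 1.1, -2.55], np.float64(0.028), [0.39, 0.29, 1.91, -0.85, 1.17, -2.55], np.float64(0.069)]
-1 40 0 [[0.39, 0.27, 2.07, -1.04, 0.92, -2.55], np.float64(0.078), [0.41, 0.2, 2.06, -1.04, 0.99, -2.55], np.float64(0.126)]
-1 40 15 [[0.1, 0.09, 2.12, -0.4, 0.55, 2.55], np.float64(0.249), [0.12, 0.01, 2.08, -0.41, 0.66, 2.55], np.float64(0.217)]
-1 40 35 [[0.12, 0.05, 2.22, -0.61, 0.37, 2.55], np.float64(0.105), [0.15, -0.03, 2.19, -0.61, 0.48, 2.55], np.float64(0.067)]
-1 40 45 [[0.11, 0.03, 2.28, -0.74, 0.26, 2.55], np.float64(0.039), [0.14, -0.06, 2.25, -0.7, 0.36, 2.53], np.float64(0.0)]
```

Run:
```python
from h import *
Rt=lean(MYAW,np.deg2rad(35)); plan(Rt,grasp=np.array([.5165,-.2943,.039])+.004*Rt[:,0])
```

```text
row [0.1035, -0.0013, -0.0038, -0.0023, 0.0008, -0.0002] rows>= 2.1
```

Call:
jog_arm --pt "0.04 -0.0013 -0.0038 -0.002 0 0 100" --pt "0.075 -0.0013 -0.0038 -0.002 0 0 100" --pt "0.1035 -0.0013 -0.0038 -0.002 0 0 100" --pt "0.1035 -0.0013 -0.0038 -0.002 0 0 100" --pt "0.1035 -0.0013 -0.0038 -0.002 0 0 0" --pt "0.1035 -0.0013 -0.0038 -0.002 0 0 0" --pt "0.1035 -0.0013 -0.0038 -0.002 0 0 0" --pt "0.1035 -0.0013 -0.0038 -0.002 0 0 0" --pt "0.1035 -0.0013 -0.0038 -0.002 0 0 0" --pt "0.1035 -0.0013 -0.0038 -0.002 0 0 0" --force 50

```text
time: 2.75
tool_pos: [0.5245, -0.3055, 0.0223]
tcp_rot: [0.484, 0.87, -0.93]
wrist_force: [-3.1, 2.7, 7.4]
width: 0.496
```

Run:
```python
from h import *
s=st(); R0=R.from_rotvec(s["tcp_rot"]).as_matrix()
print("up 0.10:",(R0.T@[0,0,.10]).round(4))
```

```text
t 2.75 q [-0.371  0.183  2.3   -1.2    0.377  0.152] p [ 0.5245 -0.3055  0.0223] F [-3.1  2.7  7.4] M [ 0.09  0.15 -0.07] w 0.496
[[0.307, 0.848, 0.432], [-0.488, 0.53, -0.693], [-0.817, 0.002, 0.576]]
up 0.10: [-0.0817  0.0002  0.0576]
```

Run:
```python
from h import *; from kin import *
q=np.array([-0.371,0.183,2.3,-1.2,0.377,0.152])
P0=np.array([.5188,-.2963,.038])
wps=[(P0,0),(P0+[0,0,.12],0),([.44,-.18,.24],0),([.39,-.06,.25],0),([.46,.09,.25],0),([.588,.10,.221],0)]
for az in(-25,0,25):
  q=np.array([-0.371,0.183,2.3,-1.2,0.377,0.152])
  for (a,_),(b,_) in zip(wps,wps[1:]):
    for t in(.33,.67,1):
        g=np.array(a)*(1-t)+np.array(b)*t; Rt=lean(MYAW+np.deg2rad(az if b is not wps[1][0] else 0),np.deg2rad(35))
        q,e=ik(g+.0187*Rt[:,0],Rt,q)
    print(az,np.round(b,3),q.round(2),round(e,3))
s=monitor.read_state(); R0=R.from_rotvec(s["tcp_rot"]).as_matrix()
for n,d in (("up",[0,0,.12]),("a",np.array(wps[2][0])-P0),("b",np.array(wps[3][0])-P0),("c",np.array(wps[4][0])-P0),("h",np.array(wps[5][0])-P0)): print(n,(R0.T@d).round(3))
# projections at hover
Rt=lean(MYAW,np.deg2rad(35)); p=imaging.camera_params("wrist"); B=np.eye(4); B[:3,:3]=Rt; B[:3,3]=np.array([.588,.10,.221])+.0187*Rt[:,0]; c=(p,B@p["T_tool_cam"])
off=np.array([.5165,-.2943,0])-s["tool_pos"]; S=B[:3,3]+off
print("seat",proj(c,[.628,.037,.07]),"shafttop",proj(c,[.628,.037,.115]),"sleeve base",proj(c,S),"base back/front rim",proj(c,S+.022*np.array([.53,-.848,0])),proj(c,S-.022*np.array([.53,-.848,0])),"top",proj(c,S+[0,0,.05]))
```

```text
-25 [ 0.519 -0.296  0.158] [-0.37 -0.03  2.24 -0.72  0.54 -0.38] 0.0
-25 [ 0.44 -0.18  0.24] [-0.04 -0.18  2.2  -0.68  1.12  0.14] 0.0
-25 [ 0.39 -0.06  0.25] [ 0.27 -0.26  2.24 -0.63  1.32  0.36] 0.0
-25 [0.46 0.09 0.25] [ 0.52  0.01  2.   -0.57  1.42  0.57] 0.0
-25 [0.588 0.1   0.221] [ 0.43  0.25  1.79 -0.59  1.35  0.52] 0.0
0 [ 0.519 -0.296  0.158] [-0.37 -0.03  2.24 -0.72  0.54 -0.38] 0.0
0 [ 0.44 -0.18  0.24] [-0.13 -0.36  2.33 -0.63  0.86 -0.35] 0.0
0 [ 0.39 -0.06  0.25] [ 0.25 -0.46  2.37 -0.65  1.12 -0.05] 0.0
0 [0.46 0.09 0.25] [ 0.55 -0.15  2.15 -0.66  1.22  0.25] 0.0
0 [0.588 0.1   0.221] [ 0.44  0.11  1.96 -0.69  1.11  0.21] 0.0
25 [ 0.519 -0.296  0.158] [-0.37 -0.03  2.24 -0.72  0.54 -0.38] 0.0
25 [ 0.44 -0.18  0.24] [-0.35 -0.49  2.41 -0.22  0.63 -1.21] 0.0
25 [ 0.39 -0.06  0.25] [ 0.08 -0.66  2.47 -0.47  0.88 -0.7 ] 0.0
25 [0.46 0.09 0.25] [ 0.5  -0.33  2.29 -0.66  0.97 -0.17] 0.0
25 [0.588 0.1   0.221] [ 0.39 -0.04  2.11 -0.7   0.82 -0.18] 0.0
up [-0.098  0.     0.069]
a [-0.246 -0.005  0.002]
b [-0.328  0.016 -0.097]
c [-0.38   0.155 -0.171]
h [-0.322  0.269 -0.139]
seat [257.86572879 151.17629195] shafttop [258.01320255 185.27264669] sleeve base [256.41822909 194.35794966] base back/front rim [256.46888532 215.20318576] [256.35527588 168.45245296] top [256.40842372 281.60323633]
```

Call:
jog_arm --pt "-0.035 0 0.025 0 0 0 0" --pt "-0.07 0 0.05 0 0 0 0" --pt "-0.098 0 0.069 0 0 0 0" --pt "-0.15 0 0.045 0 0 0 0" --pt "-0.19 0 0.025 0 0 0 0" --pt "-0.22 0 0.01 0 0 0 0" --pt "-0.246 -0.005 0.002 0 0 0 0" --pt "-0.28 0.003 -0.035 0 0 0 0" --pt "-0.31 0.01 -0.07 0 0 0 0" --pt "-0.328 0.016 -0.097 0 0 0 0" --pt "-0.34 0.06 -0.12 0 0 0 0" --pt "-0.36 0.11 -0.15 0 0 0 0" --pt "-0.38 0.155 -0.171 0 0 0 0" --pt "-0.36 0.2 -0.16 0 0 0 0" --pt "-0.34 0.245 -0.15 0 0 0 0" --pt "-0.322 0.29 -0.139 0 0 0 0" --pt "-0.322 0.319 -0.139 0 0 0 0" --pt "-0.322 0.319 -0.139 0 0 0 0" --pt "-0.322 0.319 -0.139 0 0 0 0"

```text
time: 4.65
tool_pos: [0.6355, 0.1172, 0.2049]
tcp_rot: [0.483, 0.872, -0.931]
wrist_force: [-1.2, 0.4, -1.2]
width: 0.494
```

Run:
```python
from h import *
st()
c=par("wrist"); a=imaging.read_camera("wrist"); cv2.imwrite("pics/w2.png",a)
print("seat exp",proj(c,[.628,.037,.07]))
cv2.imwrite("pics/w2c.png",np.hstack([cv2.resize(a,(400,300)),np.zeros((300,400,3),np.uint8)]) if 0 else cv2.resize(a,(800,600),interpolation=cv2.INTER_CUBIC))
```

```text
t 4.65 q [ 0.455  0.199  1.856 -0.688  1.123  0.216] p [0.6355 0.1172 0.2049] F [-1.2  0.4 -1.2] M [0.28 0.15 0.01] w 0.494
[[0.305, 0.848, 0.433], [-0.488, 0.53, -0.693], [-0.818, -0.0, 0.576]]
seat exp [209.91059445 151.47372337]
```

View pics/w2c.png

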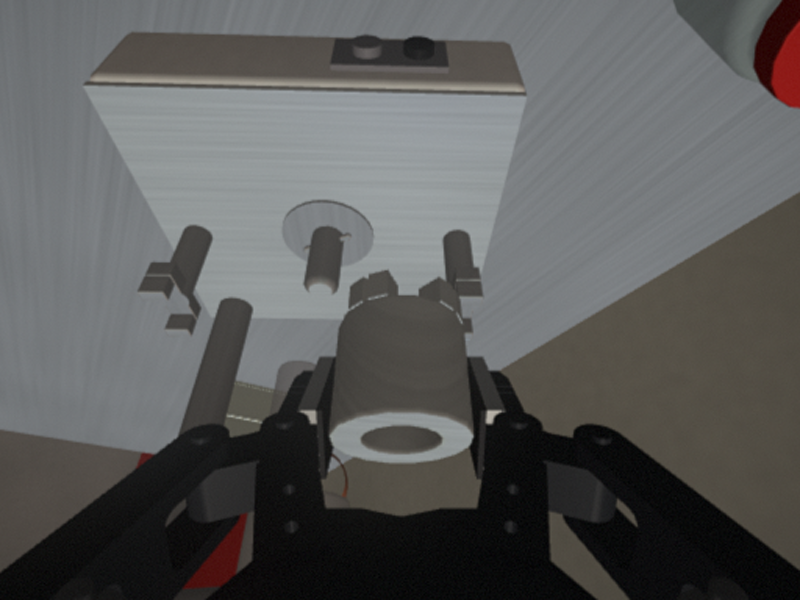

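Wrist view: the sleeve is held upright, with its top centre at about (257,280) px. The shaft is at (205,184)–(210,150), with faint pin ends near (195,158) and (224,151). I'll enlarge it to read the pin and refine the shaft position.

Run:
```python
from h import *
a=cv2.imread("pics/w2.png")
b=cv2.convertScaleAbs(a[120:200,170:250],alpha=1.6,beta=-60)
A=a.copy(); A[120:200,170:250]=b
L=crop(A,180,125,60,70,8); Rr=crop(a,215,165,80,140,4)
cv2.imwrite("pics/w2d.png",np.hstack([L,Rr]))
```

```text
(no output)
```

View pics/w2d.png

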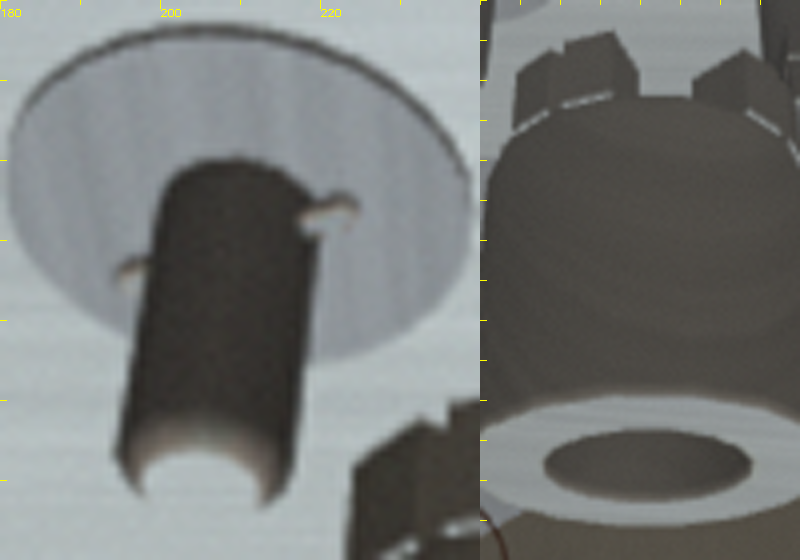

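Run:
```python
from h import *
np.set_printoptions(precision=4,suppress=True)
s=monitor.read_state(); c=par("wrist")
print("pos",s["tool_pos"])
e1=onz(c,(224.4,151.0),.075);e2=onz(c,(194.75,159),.075)
print("pin",e1,e2,"len",np.linalg.norm(e1-e2),"mid",(e1+e2)/2,"az",np.degrees(np.arctan2(*(e1-e2)[1::-1])))
print("seat",onz(c,(210,149),.07),"shaft top",onz(c,(205.1,186.6),.115))
print("seat edges",onz(c,(181,145.6),.07),onz(c,(238.75,148.75),.07))
# fork prong tops etc (full picture 800x600 -> /1.5625): mid of prong tops z .135
k=1/1.5625
fR=onz(c,(174*k,306*k),.128); fL=onz(c,(468*k,300*k),.128); print("forks rough",fR,fL,np.linalg.norm(fR-fL),np.degrees(np.arctan2(*(fL-fR)[1::-1])))
# machine front deck edge z .068
f1=onz(c,(86*k,84*k),.068);f2=onz(c,(526*k,94*k),.068); print("front edge",f1,f2,np.linalg.norm(f2-f1),"az",np.degrees(np.arctan2(*(f2-f1)[1::-1])))
off=np.array([.5165,-.2943,.05])-np.array([.5245,-.3055,.0223])
top=s["tool_pos"]+off; print("sleeve top pred px",proj(c,top), "at z",top[2],"seen bore ctr (257,281.2) ->",onz(c,(257,281.2),top[2]),"pred",top)
o,d=ray(c,(261.5,188.5)); ax=onz(c,(257,281.2),top[2])[:2]
dd=d[:2];oo=o[:2]-ax;A=dd@dd;B=2*oo@dd;C=oo@oo-.022**2; t=(-B-np.sqrt(B*B-4*A*C))/2/A; P=o+t*d; print("notch az",np.degrees(np.arctan2(*(P[:2]-ax)[::-1])),"z above base",P[2]-top[2]+.05)
```

```text
pos [0.6349 0.1169 0.2053]
pin [0.6379 0.0495 0.075 ] [0.617  0.0228 0.075 ] len 0.03388491842206542 mid [0.6275 0.0362 0.075 ] az 51.92233859129602
seat [0.6261 0.0397 0.07  ] shaft top [0.6281 0.0351 0.115 ]
seat edges [0.5992 0.0285 0.07  ] [0.6509 0.0555 0.07  ]
forks rough [ 0.5562 -0.006   0.128 ] [0.6967 0.0883 0.128 ] 0.16916772836980376 33.859032862186986
front edge [0.486  0.0672 0.068 ] [0.6698 0.1758 0.068 ] 0.2134797082116736 az 30.573975338546973
sleeve top pred px [256.3998 281.808 ] at z 0.23296661322243994 seen bore ctr (257,281.2) -> [0.6267 0.129  0.233 ] pred [0.6269 0.1281 0.233 ]
notch az 116.29345689602344 z above base 0.013319362266622572
```

Pin azimuth is about 52° (measured length 34 mm against 35 mm given), and the notches are at about 116°, so +26° of turn is needed. I'll insert at azimuth 0 with 8° extra lean to clear the chute, then straighten, lower and turn.

```bash
cat >> h.py <<'E'
SB=lean(MYAW,np.deg2rad(35)).T@np.array([-.0082,.0121,-.0223])  # sleeve base centre in tool frame
def spose(base,az=0,a=0):
    Rt=lean(MYAW+np.deg2rad(az),np.deg2rad(35+a)); return np.asarray(base)-Rt@SB,Rt
def splan(*a,**k):
    t,Rt=spose(*a,**k); plan(Rt,tcp=t); return t,Rt
E
python3 - <<'E'
from h import *; from kin import *
st(); S=np.array([.6275,.0362,0]); mx=np.array([np.cos(MYAW),np.sin(MYAW),0])
q=np.array([.455,.199,1.856,-.688,1.123,.216])
for b,k in ((S-.07*mx+[0,0,.16],dict(a=8)),(S-.05*mx+[0,0,.122],dict(a=8)),(S+[0,0,.122],dict(a=8)),(S+[0,0,.112],dict(a=8)),(S+[0,0,.104],dict(a=0)),(S+[0,0,.08],dict(a=0))):
    t,Rt=splan(b,**k); q,e=ik(t,Rt,q); print(q.round(2),round(e,3))
E
```

```text
t 4.70 q [ 0.456  0.197  1.857 -0.688  1.124  0.216] p [0.6349 0.1169 0.2053] F [-0.2  0.2 -0.5] M [0.36 0.22 0.04] w 0.49
[[0.305, 0.848, 0.433], [-0.488, 0.53, -0.693], [-0.817, 0.0, 0.576]]
row [0.0207, -0.0485, -0.0073, -0.0002, -0.1368, -0.0001] rows>= 1.1
[ 0.5   0.16  2.   -0.86  1.11  0.4 ] 0.0
row [0.0633, -0.0485, -0.0129, -0.0002, -0.1368, -0.0001] rows>= 1.6
[ 0.47  0.21  2.03 -0.9   1.04  0.44] 0.0
row [0.0921, -0.0485, 0.028, -0.0002, -0.1368, -0.0001] rows>= 2.2
[ 0.38  0.22  2.02 -0.93  0.99  0.39] 0.0
row [0.1003, -0.0485, 0.0222, -0.0002, -0.1368, -0.0001] rows>= 2.3
[ 0.38  0.23  2.02 -0.94  0.98  0.41] 0.0
row [0.1101, -0.0485, 0.0192, -0.0002, 0.0029, -0.0001] rows>= 2.4
[ 0.31  0.22  2.   -0.77  0.92  0.23] 0.0
row [0.1298, -0.0485, 0.0054, -0.0002, 0.0029, -0.0001] rows>= 2.8
[ 0.31  0.25  2.01 -0.8   0.89  0.27] 0.0
```

Call:
jog_arm --pt "0.0207 -0.0485 -0.0073 0 -0.137 0 0" --pt "0.0207 -0.0485 -0.0073 0 -0.137 0 0" --pt "0.0633 -0.0485 -0.0129 0 -0.137 0 0" --pt "0.0633 -0.0485 -0.0129 0 -0.137 0 0" --pt "0.073 -0.0485 0.0 0 -0.137 0 0" --pt "0.082 -0.0485 0.014 0 -0.137 0 0" --pt "0.0921 -0.0485 0.028 0 -0.137 0 0" --pt "0.0921 -0.0485 0.028 0 -0.137 0 0" --pt "0.0921 -0.0485 0.028 0 -0.137 0 0"

```text
time: 5.6
tool_pos: [0.6351, 0.0263, 0.1479]
tcp_rot: [0.417, 0.745, -0.954]
wrist_force: [-0.7, -0.5, -1.3]
width: 0.496
```

Run:
```python
from h import *
st(); c=par("wrist"); a=imaging.read_camera("wrist"); d=imaging.read_camera("side"); e=imaging.read_camera("scene")
im=np.hstack([cv2.resize(a[100:384,120:392],(380,397)),crop(d,250,160,80,99,5)[:, :420]])
print(im.shape)
bt=np.zeros((200,800,3),np.uint8); bt[:,:400]=cv2.resize(e[190:250,220:340],(400,200),interpolation=cv2.INTER_CUBIC)
h=min(im.shape[0],400); cv2.imwrite("pics/m3.png",np.vstack([cv2.resize(im,(800,400)),bt]))
S=np.array([.6275,.0362,0]); print("where base should be",proj(c,S+[0,0,.115]), "tcp err",monitor.read_state()["tool_pos"]-spose(S+[0,0,.122],a=8)[0])
```

```text
t 5.60 q [ 0.375  0.219  2.014 -0.931  0.99   0.39 ] p [0.6351 0.0263 0.1479] F [-0.7 -0.5 -1.3] M [0.34 0.2  0.01] w 0.496
[[0.362, 0.849, 0.384], [-0.578, 0.528, -0.622], [-0.731, 0.003, 0.682]]Traceback (most recent call last):
  File "<stdin>", line 3, in <module>
    return _nx.concatenate(arrs, 1, dtype=dtype, casting=casting)
           ~~~~~~~~~~~~~~~^^^^^^^^^^^^^^^^^^^^^^^^^^^^^^^^^^^^^^^
ValueError: all the input array dimensions except for the concatenation axis must match exactly, but along dimension 0, the array at index 0 has size 397 and the array at index 1 has size 495
```

Call:
jog_arm --pt "0.0022 0 -0.0021 0 0 0 0" --pt "0.0037 0 -0.0034 0 0 0 0" --pt "0.0051 0 -0.0048 0 0 0 0" --pt "0.0066 0 -0.0061 0 0 0 0" --pt "0.0073 0 -0.0068 0 0 0 0" --pt "0.0073 0 -0.0068 0 0 0 0" --pt "0.0073 0 -0.0068 0 0 0 0"

```text
time: 6.45
tool_pos: [0.6342, 0.0273, 0.1369]
tcp_rot: [0.415, 0.747, -0.953]
wrist_force: [-1.4, 1.1, 0.8]
width: 0.496
```

Run:
```python
from h import *
st(); S=np.array([.6275,.0362,0]); print("tcp err",monitor.read_state()["tool_pos"]-spose(S+[0,0,.112],a=8)[0])
c=par("wrist"); a=imaging.read_camera("wrist"); d=imaging.read_camera("side")
im=np.hstack([cv2.resize(a[100:384,120:392],(380,397)),cv2.resize(d[160:240,250:330],(397,397),interpolation=cv2.INTER_CUBIC)])
cv2.imwrite("pics/m3.png",im)
for b,k in ((S+[0,0,.104],{}),(S+[0,0,.082],{})): splan(b,**k)
```

```text
t 6.45 q [ 0.377  0.234  2.021 -0.941  0.979  0.408] p [0.6342 0.0273 0.1369] F [-1.4  1.1  0.8] M [ 0.28  0.36 -0.08] w 0.496
[[0.362, 0.848, 0.387], [-0.578, 0.53, -0.621], [-0.731, 0.001, 0.682]]
tcp err [0.00025577 0.00041652 0.00076991]
row [0.01, -0.0004, -0.0047, -0.001, 0.1397, -0.0009] rows>= 0.9
row [0.0261, -0.0004, -0.0197, -0.001, 0.1397, -0.0009] rows>= 0.9
```

View pics/m3.png

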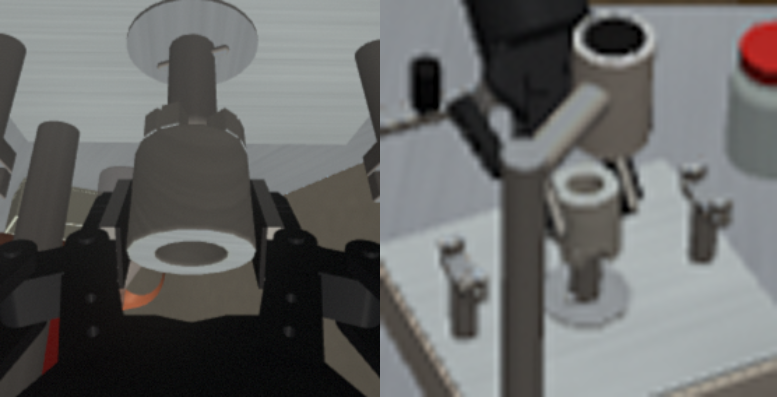

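The left half (wrist) shows the shaft entering the sleeve centrally. The right half (side) shows the sleeve over the shaft and the gripper clear of the chute, with no force. I'll straighten it and lower it.

Call:
jog_arm --pt "0.004 0 -0.0025 0 0.035 0 0" --pt "0.007 0 -0.004 0 0.07 0 0" --pt "0.009 0 -0.0047 0 0.105 0 0" --pt "0.01 -0.0004 -0.0047 0 0.14 0 0" --pt "0.01 -0.0004 -0.0047 0 0.14 0 0" --pt "0.013 -0.0004 -0.0075 0 0.14 0 0" --pt "0.016 -0.0004 -0.0103 0 0.14 0 0" --pt "0.019 -0.0004 -0.0131 0 0.14 0 0" --pt "0.022 -0.0004 -0.0159 0 0.14 0 0" --pt "0.0245 -0.0004 -0.0182 0 0.14 0 0" --pt "0.0261 -0.0004 -0.0197 0 0.14 0 0" --pt "0.0261 -0.0004 -0.0197 0 0.14 0 0"

```text
time: 7.75
tool_pos: [0.6358, 0.0259, 0.1043]
tcp_rot: [0.488, 0.874, -0.928]
wrist_force: [-3.8, 6.2, 2.0]
width: 0.497
```

Run:
```python
from h import *
st(); S=np.array([.6275,.0362,0]); print("tcp err",monitor.read_state()["tool_pos"]-spose(S+[0,0,.082])[0])
for b,k in ((S+[0,0,.082],dict(az=13)),(S+[0,0,.0795],dict(az=26)),(S+[0,0,.0685],dict(az=26))): splan(b,**k)
```

```text
t 7.75 q [ 0.307  0.247  2.007 -0.794  0.888  0.266] p [0.6358 0.0259 0.1043] F [-3.8  6.2  2. ] M [ 1.06  0.68 -0.01] w 0.497
[[0.306, 0.848, 0.433], [-0.483, 0.53, -0.696], [-0.82, 0.004, 0.572]]
tcp err [5.34679351e-05 1.82109557e-03 6.54424521e-06]
row [0.0006, 0.0023, 0.0008, -0.1875, -0.0016, 0.1268] rows>= 1.5
row [0.002, 0.0053, -0.0016, -0.3735, -0.0012, 0.2567] rows>= 3.0
row [0.011, 0.0053, -0.0079, -0.3735, -0.0012, 0.2567] rows>= 3.0
```

Run:
```python
from h import *
S=np.array([.6268,.0382,0])
for b,k in ((S+[0,0,.081],dict(az=13)),(S+[0,0,.0795],dict(az=26)),(S+[0,0,.0685],dict(az=26))): splan(b,**k)
```

```text
row [0.0002, 0.0027, -0.0014, -0.1875, -0.0016, 0.1268] rows>= 1.5
row [0.0008, 0.0058, -0.0033, -0.3735, -0.0012, 0.2567] rows>= 3.0
row [0.0098, 0.0058, -0.0096, -0.3735, -0.0012, 0.2567] rows>= 3.0
```

Call:
jog_arm --pt "0.0001 0.0013 -0.0007 -0.094 -0.001 0.063 0" --pt "0.0002 0.0027 -0.0014 -0.1875 -0.0016 0.127 0" --pt "0.0005 0.0042 -0.0024 -0.28 -0.0014 0.192 0" --pt "0.0008 0.0058 -0.0033 -0.3735 -0.0012 0.257 0" --pt "0.0008 0.0058 -0.0033 -0.3735 -0.0012 0.257 0" --pt "0.003 0.0058 -0.0049 -0.3735 -0.0012 0.257 0" --pt "0.0053 0.0058 -0.0065 -0.3735 -0.0012 0.257 0" --pt "0.0076 0.0058 -0.008 -0.3735 -0.0012 0.257 0" --pt "0.0098 0.0058 -0.0096 -0.3735 -0.0012 0.257 0" --pt "0.0098 0.0058 -0.0096 -0.3735 -0.0012 0.257 0"

```text
time: 8.75
tool_pos: [0.6402, 0.0316, 0.0924]
tcp_rot: [0.268, 0.932, -0.516]
wrist_force: [-11.7, 3.3, 12.1]
width: 0.498
```

Run:
```python
from h import *
s=st(); t,Rt=spose(np.array([.6268,.0382,.0685]),az=26); print("tcp err",s["tool_pos"]-t)
b=s["tool_pos"]+R.from_rotvec(s["tcp_rot"]).as_matrix()@SB; print("base est",b)
```

```text
t 8.75 q [ 0.234  0.141  2.168 -0.887  0.557 -0.071] p [0.6402 0.0316 0.0924] F [-11.7   3.3  12.1] M [ 0.01  0.91 -0.27] w 0.498
[[0.487, 0.531, 0.693], [-0.305, 0.847, -0.435], [-0.818, 0.0, 0.575]]
tcp err [0.00068794 0.0006518  0.00158987]
base est [0.62753751 0.03885562 0.07006302]
```

Base estimate is z 0.070, which is the seat height, so it dropped over the pin (riding on it would read 0.077). I'll unload, release and back off.

Call:
jog_arm --pt "-0.001 0 0.001 0 0 0 30" --pt "-0.001 0 0.001 0 0 0 100" --pt "-0.001 0 0.001 0 0 0 100" --pt "-0.001 0 0.001 0 0 0 100" --pt "-0.001 0 0.001 0 0 0 100" --pt "-0.001 0 0.001 0 0 0 100" --pt "-0.03 0 0.001 0 0 0 100" --pt "-0.06 0 0.001 0 0 0 100" --pt "-0.1 0 0.001 0 0 0 100" --pt "-0.14 0 0.001 0 0 0 100" --pt "-0.14 0 0.001 0 0 0 100"

```text
time: 9.85
tool_pos: [0.5743, 0.076, 0.2137]
tcp_rot: [0.273, 0.925, -0.511]
wrist_force: [0.9, 0.4, 1.0]
width: 0.997
```

Run:
```python
from h import *; from kin import *
np.set_printoptions(precision=4,suppress=True)
s=st(); c=par("wrist"); a=imaging.read_camera("wrist"); d=imaging.read_camera("side")
cv2.imwrite("pics/w4.png",a); cv2.imwrite("pics/side4.png",d)
for z in(.12,.127): print("top exp",z,proj(c,[.6272,.0386,z]))
cv2.imwrite("pics/m4.png",np.hstack([crop(a,150,50,200,190,2),cv2.resize(d[160:255,240:335],(380,380),interpolation=cv2.INTER_CUBIC)]))
G=np.array([.492,.281,.038]); q=np.array(s["q"])
for az in(-65,-60,-55):
    Rt=lean(np.deg2rad(az),np.deg2rad(42))
    for back in(.16,.1,0):
        q,e=ik(G+(.0187-back)*Rt[:,0],Rt,q); print(az,back,q.round(2),round(e,3))
```

```text
t 9.85 q [ 0.366 -0.12   2.171 -0.688  0.808 -0.229] p [0.5743 0.076  0.2137] F [0.9 0.4 1. ] M [0.15 0.27 0.04] w 0.997
[[0.495, 0.529, 0.689], [-0.301, 0.848, -0.435], [-0.815, 0.008, 0.58]]
top exp 0.12 [253.0339 182.6947]
top exp 0.127 [253.0399 188.5879]
-65 0.16 [ 0.98  0.42  1.75 -0.61  1.44  0.78] 0.0
-65 0.1 [ 0.93  0.44  1.82 -0.65  1.35  0.8 ] 0.0
-65 0 [ 0.84  0.49  1.91 -0.73  1.19  0.84] 0.0
-60 0.16 [ 1.01  0.38  1.8  -0.65  1.4   0.74] 0.0
-60 0.1 [ 0.95  0.4   1.87 -0.68  1.3   0.76] 0.0
-60 0 [ 0.85  0.47  1.95 -0.77  1.14  0.81] 0.0
-55 0.16 [ 1.02  0.34  1.86 -0.68  1.35  0.71] 0.0
-55 0.1 [ 0.96  0.37  1.92 -0.72  1.25  0.73] 0.0
-55 0 [ 0.86  0.44  1.99 -0.82  1.09  0.78] 0.0
```

View pics/m4.png

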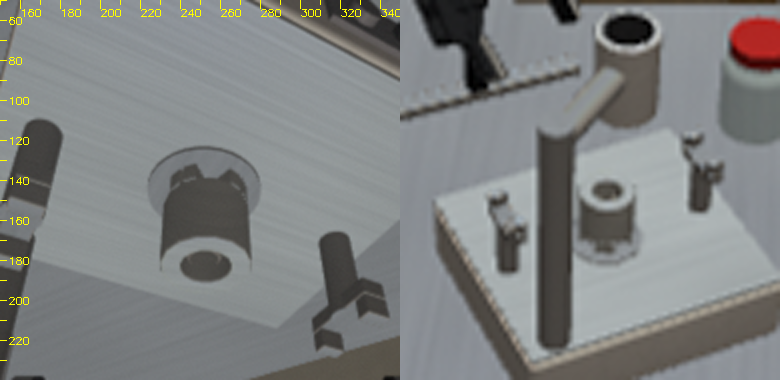

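The wrist crop has the bore centre at (253,182). Prediction is (253,182.7) if home and 188.6 if riding on the pin, so the sleeve is home. The side view agrees. Next is the bar.

Run:
```python
from h import *
G=np.array([.492,.281,.038]); Rt=lean(np.deg2rad(-60),np.deg2rad(42)); plan(Rt,grasp=G-.13*Rt[:,0])
```

```text
row [-0.0682, 0.1668, -0.2506, 0.3799, -0.1169, -0.3068] rows>= 6.2
```

Call:
jog_arm --pt "-0.04 0.03 -0.05 0.06 -0.02 -0.05 100" --pt "-0.05 0.06 -0.1 0.12 -0.04 -0.1 100" --pt "-0.06 0.09 -0.14 0.18 -0.06 -0.15 100" --pt "-0.068 0.125 -0.19 0.25 -0.08 -0.2 100" --pt "-0.068 0.167 -0.251 0.32 -0.1 -0.26 100" --pt "-0.068 0.167 -0.251 0.38 -0.117 -0.307 100" --pt "-0.068 0.167 -0.251 0.38 -0.117 -0.307 100" --pt "-0.068 0.167 -0.251 0.38 -0.117 -0.307 100" --pt "-0.068 0.167 -0.251 0.38 -0.117 -0.307 100"

```text
time: 10.85
tool_pos: [0.4549, 0.3442, 0.1197]
tcp_rot: [0.435, 0.757, -0.984]
wrist_force: [0.1, -0.3, 0.4]
width: 1.001
```

Run:
```python
from h import *
st(); c=par("wrist"); a=imaging.read_camera("wrist"); cv2.imwrite("pics/w5.png",a)
print(proj(c,[.492,.281,.052]),proj(c,[.492,.281,.0]))
cv2.imwrite("pics/w5c.png",crop(a,60,90,400,290,2))
```

```text
t 10.85 q [ 0.977  0.392  1.837 -0.665  1.349  0.752] p [0.4549 0.3442 0.1197] F [ 0.1 -0.3  0.4] M [ 0.23  0.17 -0.01] w 1.001
[[0.334, 0.866, 0.372], [-0.582, 0.5, -0.642], [-0.742, -0.002, 0.671]]
[258.23351095 198.21968371] [258.18776237 152.54871244]
```

View pics/w5c.png

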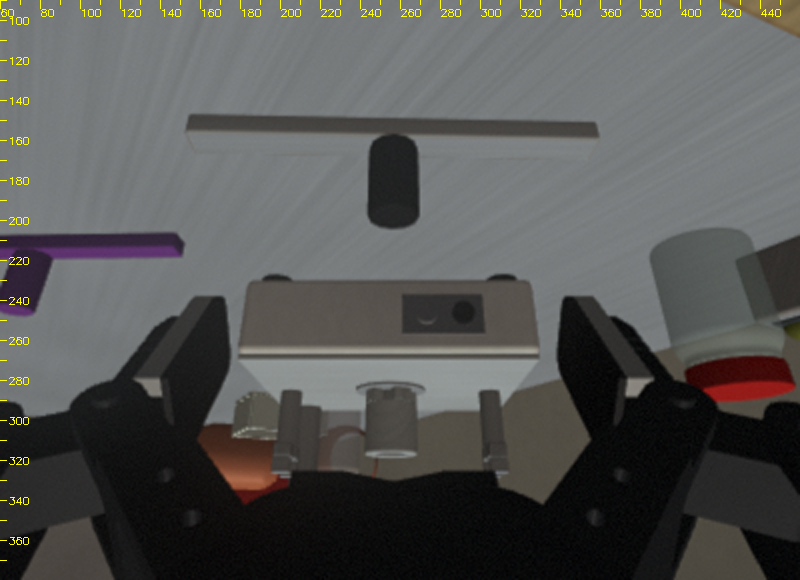

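Wrist view: steel bar with the black grip, grip top at (257,198) against (258,198) expected. Bar front bottom edge runs from (156,147) to (358.5,151).

Run:
```python
from h import *
c=par("wrist"); a=onz(c,(156,147),0);b=onz(c,(358.5,151),0); az=np.degrees(np.arctan2(*(b-a)[1::-1]))
g=onz(c,(257,198),.052); n=np.array([np.cos(np.radians(az-90)),np.sin(np.radians(az-90)),0])
print(a,b,np.linalg.norm(b-a),az,"mid",(a+b)/2+.009*n,"grip",g)
G=np.r_[((a+b)/2+.009*n)[:2]*.3+g[:2]*.7,.039]; Rt=lean(np.radians(az-90),np.radians(42)); print(G)
plan(Rt,grasp=G+.004*Rt[:,0])
```

```text
[0.401898   0.23767556 0.        ] [0.57819619 0.33191262 0.        ] 0.19990417207876962 28.125938871349792 mid [0.4942898  0.27685687 0.        ] grip [0.49188777 0.27926638 0.052     ]
[0.49260837 0.27854353 0.039     ]
row [0.1338, -0.0006, 0.0013, 0.0239, 0.0012, -0.0206] rows>= 2.7
```

Call:
jog_arm --pt "0.045 -0.0006 0.0013 0.024 0.001 -0.021 100" --pt "0.09 -0.0006 0.0013 0.024 0.001 -0.021 100" --pt "0.12 -0.0006 0.0013 0.024 0.001 -0.021 100" --pt "0.1338 -0.0006 0.0013 0.024 0.001 -0.021 100" --pt "0.1338 -0.0006 0.0013 0.024 0.001 -0.021 60" --pt "0.1338 -0.0006 0.0013 0.024 0.001 -0.021 0" --pt "0.1338 -0.0006 0.0013 0.024 0.001 -0.021 0" --pt "0.1338 -0.0006 0.0013 0.024 0.001 -0.021 0" --pt "0.1338 -0.0006 0.0013 0.024 0.001 -0.021 0" --pt "0.1338 -0.0006 0.0013 0.024 0.001 -0.021 0" --pt "0.1338 -0.0006 0.0013 0.024 0.001 -0.021 0" --pt "0.1338 -0.0006 0.0013 0.024 0.001 -0.021 0" --force 90

```text
time: 12.1
tool_pos: [0.5004, 0.2667, 0.0238]
tcp_rot: [0.453, 0.752, -1.012]
wrist_force: [-0.9, 2.0, 5.9]
width: 0.257
```

```bash
cat >> h.py <<'E'
S=np.array([.6272,.0386,0]); MX=np.array([np.cos(MYAW),np.sin(MYAW),0])
E
python3 - <<'E'
from h import *; from kin import *
s=st(); R0=R.from_rotvec(s["tcp_rot"]).as_matrix(); q=s["q"]
B0=np.array([.4926,.2785,0]); bb=R0.T@(B0-s["tool_pos"]); print("bar origin in tool",bb.round(4))
dyaw=MYAW-np.radians(28.126-90)
Rt=R.from_rotvec([0,0,dyaw]).as_matrix()@R0
for n,P,A in (("up",B0+[0,0,.06],R0),("w1",[.50,.235,.20],Rt),("pre",S-.05*MX+[0,0,.145],Rt),("over",S+[0,0,.142],Rt),("down",S+[0,0,.1235],Rt)):
    t=np.asarray(P)-A@bb; print(n,P); plan(A,tcp=t); q,e=ik(t,A,q); print(q.round(2),round(e,3))
E
```

```text
t 12.10 q [ 0.839  0.479  1.935 -0.76   1.154  0.821] p [0.5004 0.2667 0.0238] F [-0.9  2.   5.9] M [-0.01  0.13 -0.11] w 0.257
[[0.317, 0.882, 0.349], [-0.589, 0.472, -0.656], [-0.743, 0.002, 0.669]]
bar origin in tool [ 0.0082 -0.0013 -0.0264]
up [0.4926 0.2785 0.06  ]
row [-0.0446, 0.0001, 0.0402, 0.0, 0.0, 0.0] rows>= 1.2
[ 0.84  0.39  1.92 -0.73  1.23  0.75] 0.0
w1 [0.5, 0.235, 0.2]
row [-0.1207, -0.0126, 0.1649, -0.0502, 0.0001, 0.0453] rows>= 4.1
[ 0.79  0.15  1.93 -0.73  1.34  0.51] 0.0
pre [0.60070404 0.0810024  0.145     ]
row [0.0429, 0.0033, 0.2642, -0.0502, 0.0001, 0.0453] rows>= 5.4
[ 0.46  0.18  2.01 -0.87  1.06  0.38] 0.0
over [0.6272 0.0386 0.142 ]
row [0.0785, 0.0067, 0.2993, -0.0502, 0.0001, 0.0453] rows>= 6.2
[ 0.37  0.19  2.   -0.89  1.    0.33] 0.0
down [0.6272 0.0386 0.1235]
row [0.0923, 0.0066, 0.2869, -0.0502, 0.0001, 0.0453] rows>= 6.0
[ 0.37  0.22  2.01 -0.91  0.98  0.37] 0.0
```

Call:
jog_arm --pt "-0.0223 0 0.02 0 0 0 0" --pt "-0.0446 0 0.04 0 0 0 0" --pt "-0.08 -0.005 0.08 -0.02 0 0.018 0" --pt "-0.12 -0.0126 0.12 -0.05 0 0.045 0" --pt "-0.12 -0.0126 0.165 -0.05 0 0.045 0" --pt "-0.08 -0.008 0.19 -0.05 0 0.045 0" --pt "-0.04 -0.004 0.215 -0.05 0 0.045 0" --pt "0.0 0.0 0.24 -0.05 0 0.045 0" --pt "0.043 0.0033 0.264 -0.05 0 0.045 0" --pt "0.043 0.0033 0.264 -0.05 0 0.045 0" --pt "0.055 0.0045 0.276 -0.05 0 0.045 0" --pt "0.067 0.0055 0.288 -0.05 0 0.045 0" --pt "0.0785 0.0067 0.2993 -0.0502 0 0.0453 0" --pt "0.0785 0.0067 0.2993 -0.0502 0 0.0453 0" --pt "0.0785 0.0067 0.2993 -0.0502 0 0.0453 0"

```text
time: 13.6
tool_pos: [0.6355, 0.0276, 0.1655]
tcp_rot: [0.425, 0.763, -0.949]
wrist_force: [0.3, 0.6, -2.0]
width: 0.253
```

Run:
```python
from h import *
s=st(); c=par("wrist"); a=imaging.read_camera("wrist"); d=imaging.read_camera("side"); e=imaging.read_camera("scene")
cv2.imwrite("pics/w6.png",a);cv2.imwrite("pics/side6.png",d);cv2.imwrite("pics/scene6.png",e)
top=crop(a,60,100,400,160,2)
bot=np.hstack([crop(d,240,180,100,65,4),crop(e,220,190,100,65,4)])
cv2.imwrite("pics/m6.png",np.vstack([top,bot]))
bb=np.array([.0082,-.0013,-.0264]); R0=R.from_rotvec(s["tcp_rot"]).as_matrix(); print("bar origin",s["tool_pos"]+R0@bb,"S",S)
```

```text
t 13.60 q [ 0.369  0.193  1.998 -0.891  1.005  0.333] p [0.6355 0.0276 0.1655] F [ 0.3  0.6 -2. ] M [0.49 0.33 0.02] w 0.253
[[0.356, 0.848, 0.393], [-0.566, 0.53, -0.631], [-0.743, 0.002, 0.669]]
bar origin [0.62698265 0.03896205 0.14175971] S [0.6272 0.0386 0.    ]
```

View pics/m6.png

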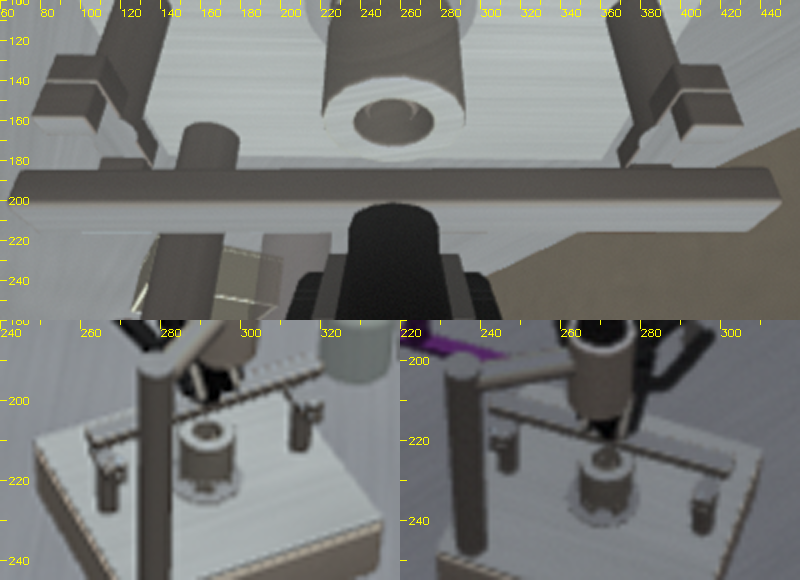

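Run:
```python
from h import *
c=par("wrist"); MY=np.array([-MX[1],MX[0],0])
f=lambda x,y:(60+x/2,100+y/2)
for n,p,z in (("prongR front top L",(34,118),.135),("prongR front top R",(99,118),.135),("prongL front top L",(690,126),.135),("prongL front top R",(742,124),.135),("bar frontbot L",(18,170),.1418),("bar frontbot R",(770,168),.1418),("bar fronttop L",(10,200),.1538),("bar fronttop R",(781,200),.1538),("sleeve bore",(394,122),.12)):
    P=onz(c,f(*p),z)-S; print(n,"mx %.1f my %.1f"%(1e3*P@MX,1e3*P@MY))
```

```text
prongR front top L mx -22.2 my -90.0
prongR front top R mx -22.1 my -73.6
prongL front top L mx -18.3 my 77.7
prongL front top R mx -19.1 my 90.8
bar frontbot L mx -8.1 my -99.8
bar frontbot R mx -8.5 my 101.8
bar fronttop L mx -13.4 my -94.7
bar fronttop R mx -12.7 my 98.0
sleeve bore mx 0.1 my 1.1
```

Run:
```python
from h import *
c=par("wrist"); MY=np.array([-MX[1],MX[0],0]); O=S+[-.0002,.0004,.1418]
for th in (-10,0,5,10,20):
    A=R.from_rotvec(np.radians(th)*MY).as_matrix(); piv=np.array([0,0,.028])
    r=[]
    for x,z in((-9,0),(-9,12),(9,12)):
        P=O+A@(MX*x*1e-3+np.array([0,0,z*1e-3])-piv)+piv+MY*.05; r.append(((proj(c,P)[1]-100)*2).round(1))
    print(th,"crop rows frontbot,fronttop,backtop",r)
```

```text
-10 crop rows frontbot,fronttop,backtop [np.float64(172.6), np.float64(207.1), np.float64(245.8)]
0 crop rows frontbot,fronttop,backtop [np.float64(166.5), np.float64(206.4), np.float64(236.2)]
5 crop rows frontbot,fronttop,backtop [np.float64(164.5), np.float64(206.8), np.float64(231.7)]
10 crop rows frontbot,fronttop,backtop [np.float64(163.3), np.float64(207.8), np.float64(227.4)]
20 crop rows frontbot,fronttop,backtop [np.float64(163.5), np.float64(211.6), np.float64(219.9)]
```

Picture: the bar is level and centred over both forks (front edge about −8 mm, ends at my −99.8 and +101.8 mm). The sleeve is home and clear beneath it. I'll lower the bar.

Call:
jog_arm --pt "0.003 0 -0.0027 0 0 0 0" --pt "0.006 0 -0.0054 0 0 0 0" --pt "0.009 0 -0.0081 0 0 0 0" --pt "0.0115 0 -0.0104 0 0 0 0" --pt "0.0135 0 -0.0122 0 0 0 0" --pt "0.014 0 -0.0126 0 0 0 0" --pt "0.014 0 -0.0126 0 0 0 0"

```text
time: 14.45
tool_pos: [0.6386, 0.0281, 0.153]
tcp_rot: [0.427, 0.753, -0.947]
wrist_force: [-7.7, -0.9, 17.4]
width: 0.258
```

Run:
```python
from h import *
s=st(); R0=R.from_rotvec(s["tcp_rot"]).as_matrix(); print("bar origin",s["tool_pos"]+R0@[.0082,-.0013,-.0264])
```

```text
t 14.45 q [ 0.37   0.213  2.005 -0.914  0.987  0.368] p [0.6386 0.0281 0.153 ] F [-7.7 -0.9 17.4] M [-0.44 -0.83 -0.36] w 0.258
[[0.363, 0.848, 0.387], [-0.568, 0.53, -0.63], [-0.739, 0.009, 0.674]]
bar origin [0.63021561 0.0393308  0.12914606]
```

It stopped about 6 mm high with 17 N, so I'm looking at it.

Run:
```python
from h import *
s=st(); a=imaging.read_camera("wrist"); d=imaging.read_camera("side"); e=imaging.read_camera("scene")
cv2.imwrite("pics/w7.png",a)
top=crop(a,60,110,400,150,2)
bot=np.hstack([crop(d,240,165,100,75,4),crop(e,220,175,100,75,4)])
cv2.imwrite("pics/m7.png",np.vstack([top,bot]))
```

```text
t 14.45 q [ 0.37   0.213  2.005 -0.914  0.987  0.368] p [0.6386 0.0281 0.153 ] F [-7.7 -0.9 17.4] M [-0.44 -0.83 -0.36] w 0.258
[[0.363, 0.848, 0.387], [-0.568, 0.53, -0.63], [-0.739, 0.009, 0.674]]
```

View pics/m7.png

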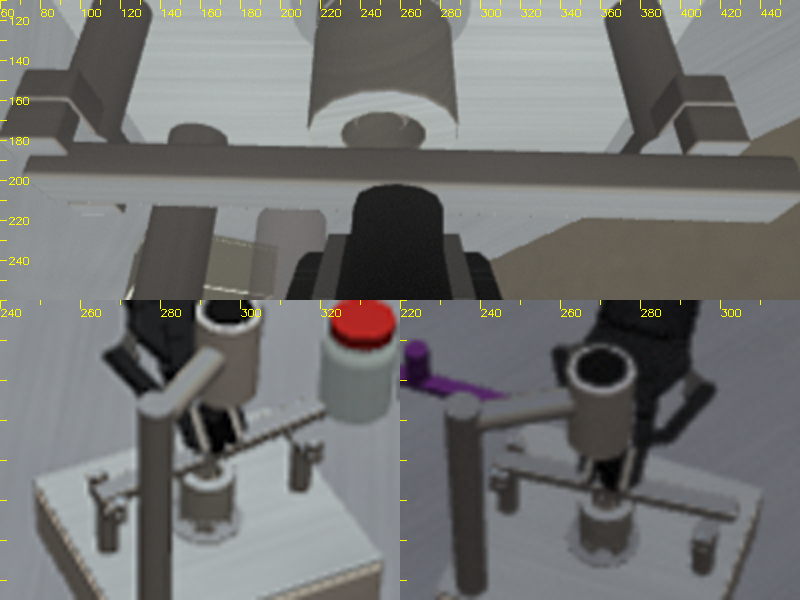

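Composite: the machine-right end is down in its fork, while the machine-left end sits on the rear prong. The underside at 0.129 is midway between floor 0.123 and prong top 0.135. The yaw needs correcting, so I'm measuring the line of posts from pictures I already have.

```bash
python3 - <<'E'
from h import *
p=imaging.camera_params("wrist")
def cam(pos,rv):
    B=np.eye(4);B[:3,:3]=rv if np.ndim(rv)==2 else R.from_rotvec(rv).as_matrix();B[:3,3]=pos;return p,B@p["T_tool_cam"]
def az(a,b): d=b-a; return np.degrees(np.arctan2(d[1],d[0])).round(2)
c4=cam([.5743,.076,.2137],[.273,.925,-.511]); c2=cam([.6349,.1169,.2053],[.483,.872,-.931]); c5=cam([.4549,.3442,.1197],[.435,.757,-.984])
MY=np.array([-MX[1],MX[0],0])
def rep(n,a,b): 
    m=(a+b)/2-S; print(n,a[:2].round(4),b[:2].round(4),"sep",np.linalg.norm(b-a).round(4),"az",az(a,b),"mid mx %.1f my %.1f"%(1e3*m@MX,1e3*m@MY))
rep("w4 posts",onz(c4,(150+42/2,50+132/2),.068),onz(c4,(150+336/2,50+243/2),.068))
k=1/1.5625
rep("w2 posts",onz(c2,(196*k,238*k),.068),onz(c2,(457*k,241*k),.068))
# w5 crop(60,90) x2: fork post/prong tops front faces
f=lambda x,y:(60+x/2,90+y/2)
rep("w5 prong ends",onz(c5,f(284,472),.135),onz(c5,f(496,471),.135))
rep("w5 front deck edge",onz(c5,f(241,357),.068),onz(c5,f(538,356),.068))
rep("w2 front edge",onz(c2,(86*k,86*k),.068),onz(c2,(526*k,95*k),.068))
# side camera line-up of bar & prongs now
E
python3 - <<'E'
from h import *
a=cv2.imread("pics/w7.png"); g=crop(a,55,140,75,60,5); h=crop(a,375,140,75,60,5)
b=cv2.imread("pics/w4.png"); 
cv2.imwrite("pics/m8.png",np.vstack([np.hstack([g,h]),np.hstack([crop(b,150,100,62,50,6),crop(b,295,160,62,50,6)])[:, :750]]))
E
```

```text
w4 posts [ 0.5549 -0.0072] [0.7058 0.0798] sep 0.1742 az 29.97 mid mx 3.6 my 1.5
w2 posts [ 0.5536 -0.0134] [0.7036 0.0768] sep 0.175 az 31.03 mid mx 6.6 my -2.5
w5 prong ends [0.5469 0.0147] [0.6808 0.1056] sep 0.1619 az 34.19 mid mx -25.4 my 0.1
w5 front deck edge [0.4863 0.0715] [0.6662 0.1799] sep 0.21 az 31.06 mid mx -100.8 my 3.0
w2 front edge [0.4859 0.066 ] [0.6699 0.1755] sep 0.2141 az 30.74 mid mx -95.8 my 1.8Traceback (most recent call last):
  File "<stdin>", line 4, in <module>
    return _nx.concatenate(arrs, 0, dtype=dtype, casting=casting)
           ~~~~~~~~~~~~~~~^^^^^^^^^^^^^^^^^^^^^^^^^^^^^^^^^^^^^^^
ValueError: all the input array dimensions except for the concatenation axis must match exactly, but along dimension 1, the array at index 0 has size 750 and the array at index 1 has size 744
```

Run:
```python
from h import *
p=imaging.camera_params("wrist"); MY=np.array([-MX[1],MX[0],0])
def cam(pos,rv):
    B=np.eye(4);B[:3,:3]=R.from_rotvec(rv).as_matrix();B[:3,3]=pos;return p,B@p["T_tool_cam"]
c6=cam([.6355,.0276,.1655],[.425,.763,-.949]); c7=cam([.6386,.0281,.153],[.427,.753,-.947])
for n,c,y0 in(("m6",c6,100),("m7",c7,110)):
  for my in(-92,-78,78,92):
    print(n,my,{(mx,z):tuple(((proj(c,S+MX*mx*1e-3+MY*my*1e-3+[0,0,z*1e-3])-[60,y0])*2).round().astype(int).tolist()) for mx,z in((-20,123),(-20,135),(-14,135),(14,123),(14,135),(20,135))})
# m6 / m7 back prong guesses
f=lambda x,y,y0:(60+x/2,y0+y/2)
def m(c,px,z): P=onz(c,px,z)-S; return (1e3*P@MX).round(1),(1e3*P@MY).round(1)
print("m6 backprong R pieces",[m(c6,f(x,y,100),z) for x,y in((100,158),(150,158)) for z in(.123,.135)])
print("m7 backprong R",[m(c7,f(x,208,110),.135) for x in(82,103)])
print("m7 front prongs",[m(c7,f(x,y,110),.135) for x,y in((0,137),(69,137),(688,141),(750,141))])
print("m7 bar front bottom",m(c7,f(75,142,110),.124),m(c7,f(795,157,110),.124),m(c7,f(795,157,110),.135))
```

```text
m6 -92 {(-20, 123): (46, 87), (-20, 135): (31, 123), (-14, 135): (44, 137), (14, 123): (102, 156), (14, 135): (92, 189), (20, 135): (101, 198)}
m6 -78 {(-20, 123): (99, 86), (-20, 135): (86, 123), (-14, 135): (97, 136), (14, 123): (146, 156), (14, 135): (138, 189), (20, 135): (145, 198)}
m6 78 {(-20, 123): (684, 85), (-20, 135): (696, 122), (-14, 135): (686, 135), (14, 123): (637, 155), (14, 135): (645, 188), (20, 135): (638, 197)}
m6 92 {(-20, 123): (736, 85), (-20, 135): (751, 121), (-14, 135): (739, 135), (14, 123): (681, 155), (14, 135): (691, 188), (20, 135): (682, 197)}
m7 -92 {(-20, 123): (14, 104), (-20, 135): (-2, 145), (-14, 135): (12, 157), (14, 123): (79, 170), (14, 135): (68, 206), (20, 135): (77, 214)}
m7 -78 {(-20, 123): (70, 104), (-20, 135): (56, 144), (-14, 135): (68, 157), (14, 123): (125, 169), (14, 135): (115, 205), (20, 135): (124, 214)}
m7 78 {(-20, 123): (687, 99), (-20, 135): (700, 139), (-14, 135): (689, 152), (14, 123): (637, 165), (14, 135): (646, 201), (20, 135): (639, 210)}
m7 92 {(-20, 123): (742, 99), (-20, 135): (758, 139), (-14, 135): (745, 151), (14, 123): (683, 165), (14, 135): (694, 200), (20, 135): (685, 209)}
m6 backprong R pieces [(np.float64(15.1), np.float64(-93.3)), (np.float64(-3.5), np.float64(-81.8)), (np.float64(15.2), np.float64(-77.3)), (np.float64(-3.4), np.float64(-67.8))]
m7 backprong R [(np.float64(15.7), np.float64(-88.6)), (np.float64(15.8), np.float64(-82.4))]
m7 front prongs [(np.float64(-23.4), np.float64(-89.4)), (np.float64(-23.1), np.float64(-73.2)), (np.float64(-19.2), np.float64(75.3)), (np.float64(-19.0), np.float64(90.6))]
m7 bar front bottom (np.float64(-3.5), np.float64(-84.4)) (np.float64(7.9), np.float64(122.3)) (np.float64(-11.0), np.float64(106.5))
```

Run:
```python
from h import *
a=cv2.imread("pics/w7.png"); a=cv2.convertScaleAbs(a,alpha=1.3)
cv2.imwrite("pics/m8.png",np.hstack([crop(a,60,140,50,90,8)[:590],crop(a,370,140,50,90,8)[:590]]))
```

```text
(no output)
```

View pics/m8.png

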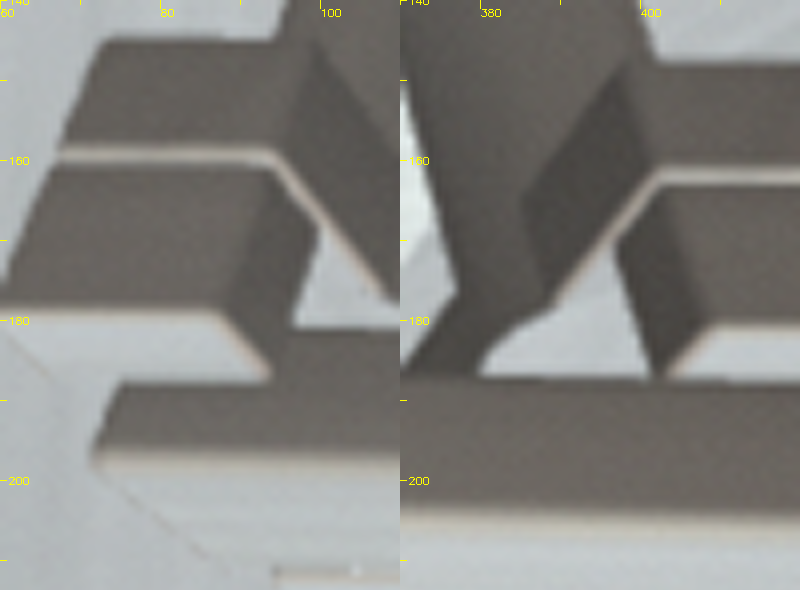

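Enlarged: at machine-right the bar lies inside the fork, behind the front prong. At machine-left it overlaps the FRONT prong's top (top face shows 6.5 px against 9 px on the other fork). So the bar must yaw clockwise and shift slightly back. Numbers next.

Run:
```python
from h import *
MY=np.array([-MX[1],MX[0],0]); c=par("wrist")
def m(px,z): P=onz(c,px,z)-S; return (1e3*P@MX).round(1),(1e3*P@MY).round(1)
print("R prong outer",m((75,178.7),.135),"inner",m((92.5,187.3),.135),m((86.8,178.7),.135))
print("L prong outer",m((412,180.5),.135),m((409.5,180.5),.135),"corner inner",m((403,187.5),.135))
print("bar R front-top end",m((72,196.7),.135),m((72,196.7),.137)," front-bot x100",m((100,180.5),.124))
print("bar L front-bot",m((400,187),.1355),"front-top",m((400,203.5),.147))
s=st();
```

```text
R prong outer (np.float64(-23.1), np.float64(-82.5)) inner (np.float64(-15.0), np.float64(-78.3)) (np.float64(-23.0), np.float64(-77.0))
L prong outer (np.float64(-19.0), np.float64(79.3)) (np.float64(-19.0), np.float64(78.1)) corner inner (np.float64(-12.4), np.float64(77.9))
bar R front-top end (np.float64(-5.6), np.float64(-93.8)) (np.float64(-9.2), np.float64(-91.1))  front-bot x100 (np.float64(-3.9), np.float64(-82.8))
bar L front-bot (np.float64(-13.7), np.float64(75.6)) front-top (np.float64(-18.0), np.float64(70.7))
t 14.60 q [ 0.37   0.213  2.005 -0.914  0.987  0.368] p [0.6386 0.0281 0.153 ] F [-7.3 -1.2 17.9] M [-0.34 -0.82 -0.37] w 0.264
[[0.363, 0.848, 0.387], [-0.568, 0.53, -0.63], [-0.739, 0.009, 0.674]]
```

```bash
cat >> h.py <<'E'
def edge(im,cols=(110,180,330,400),lo=170,hi=230):
    "rows of the dark-to-bright front-top edge and bright-to-dark front-bottom edge of the bar"
    g=cv2.GaussianBlur(cv2.cvtColor(im,cv2.COLOR_BGR2GRAY),(3,3),0).astype(float); out=[]
    for x in cols:
        d=np.diff(g[lo:hi,x-2:x+3].mean(1)); i=int(d.argmax()); k=np.arange(max(i-2,0),min(i+3,len(d)))
        j=int(d[:i].argmin()) if i>0 else 0
        out.append((x,round(lo+.5+(k*d[k].clip(0)).sum()/d[k].clip(0).sum(),2),lo+j+.5))
    return out
E
python3 - <<'E'
from h import *
for n in(6,7): print(n,edge(cv2.imread(f"pics/w{n}.png")))
s=monitor.read_state(); R0=R.from_rotvec(s["tcp_rot"]).as_matrix(); print("up14",(R0.T@[0,0,.014]).round(4))
E
```

```text
6 [(110, np.float64(200.62), 178.5), (180, np.float64(200.46), 184.5), (330, np.float64(199.87), 183.5), (400, np.float64(199.64), 183.5)]
7 [(110, np.float64(177.47), 170.5), (180, np.float64(198.62), 182.5), (330, np.float64(202.4), 185.5), (400, np.float64(204.24), 186.5)]
up14 [-0.0103  0.0001  0.0094]
```

Call:
jog_arm --pt "-0.004 0 0.0037 0 0 0 0" --pt "-0.008 0 0.0073 0 0 0 0" --pt "-0.0118 0 0.0107 0 0 0 0" --pt "-0.0118 0 0.0107 0 0 0 0" --pt "-0.0118 0 0.0107 0 0 0 0"

```text
time: 15.1
tool_pos: [0.6379, 0.0279, 0.1681]
tcp_rot: [0.427, 0.754, -0.948]
wrist_force: [0.1, -0.6, -2.4]
width: 0.257
```

Run:
```python
from h import *
s=st(); a=imaging.read_camera("wrist"); cv2.imwrite("pics/w9.png",a); print(edge(a)); print(spose(S)[1].round(3).tolist())
R0=R.from_rotvec(s["tcp_rot"]).as_matrix(); print("bar origin",s["tool_pos"]+R0@[.0082,-.0013,-.0264],"tool y az",np.degrees(np.arctan2(R0[1,1],R0[0,1])))
```

```text
t 15.10 q [ 0.37   0.193  1.996 -0.898  1.005  0.34 ] p [0.6379 0.0279 0.1681] F [ 0.1 -0.6 -2.4] M [0.47 0.29 0.05] w 0.257
[[0.362, 0.848, 0.388], [-0.568, 0.53, -0.63], [-0.739, 0.008, 0.673]]
[(110, np.float64(199.82), 174.5), (180, np.float64(200.32), 183.5), (330, np.float64(201.18), 184.5), (400, np.float64(201.37), 184.5)]
[[0.304, 0.848, 0.434], [-0.486, 0.53, -0.695], [-0.819, 0.0, 0.574]]
bar origin [0.62955754 0.03920639 0.14426927] tool y az 32.02383286900271
```

Run:
```python
from h import *
from scipy.optimize import least_squares
p=imaging.camera_params("wrist"); MY=np.array([-MX[1],MX[0],0])
B=np.eye(4);B[:3,:3]=R.from_rotvec([.425,.763,-.949]).as_matrix();B[:3,3]=[.6355,.0276,.1655];c=(p,B@p["T_tool_cam"])
def pts(v):
    dx,dy,dz,th,yaw,roll=v; A=R.from_rotvec([0,0,yaw]).as_matrix()@R.from_rotvec(th*MY).as_matrix()@R.from_rotvec(roll*MX).as_matrix()
    O=S+[0,0,.1418+dz]+MX*dx+MY*dy
    P=lambda x,y,z:proj(c,O+A@(MX*x*1e-3+MY*y*1e-3+np.array([0,0,z*1e-3])))
    return P
def res(v):
    P=pts(v); f=lambda x,y:np.array([60+x/2,100+y/2])
    r=[P(-9,-100,12)-f(10,201.5),P(-9,100,12)-f(781,199),P(-9,-100,0)-f(18,170),P(-9,100,0)-f(770,168),P(9,-100,12)-f(43,232),P(9,100,12)-f(748,231)]
    return np.concatenate(r)
for fix in(False,True):
    r=least_squares(lambda v:res(v*[1,1,1,0 if fix else 1,1,1]),np.zeros(6),x_scale=[.001,.001,.001,.01,.01,.01])
    print("dx,dy,dz mm",(r.x[:3]*1e3).round(2),"th,yaw,roll deg",np.degrees(r.x[3:]).round(2),"rms px",np.sqrt((r.fun**2).mean()).round(2)); print(r.fun.reshape(-1,2).round(1).tolist())
```

```text
dx,dy,dz mm [ 0.34  0.45 -1.48] th,yaw,roll deg [0.94 0.46 0.22] rms px 1.6
[[-1.9, 1.7], [1.3, 1.9], [1.8, -2.4], [-0.9, -2.6], [0.6, 0.8], [-0.9, 0.5]]
dx,dy,dz mm [ 0.47  0.46 -1.43] th,yaw,roll deg [30.79  0.45  0.21] rms px 1.61
[[-1.9, 1.5], [1.4, 1.7], [2.0, -2.4], [-1.1, -2.6], [0.4, 1.0], [-0.8, 0.8]]
```

Run:
```python
from h import *
s=monitor.read_state(); R0=R.from_rotvec(s["tcp_rot"]).as_matrix(); MY=np.array([-MX[1],MX[0],0])
bb=np.array([.0082,-.0013,-.0264]); B0=s["tool_pos"]+R0@bb
Rt=R.from_rotvec([0,0,np.radians(-1.7)]).as_matrix()@R.from_rotvec(-.013*MX).as_matrix()@R0
for dz in(0,-.006,-.0195):
    plan(Rt,tcp=B0+.0005*MX-.0025*MY+[0,0,dz]-Rt@bb)
```

```text
row [0.0004, -0.0026, 0.0004, 0.0132, -0.0, -0.0296] rows>= 0.2
row [0.0048, -0.0027, -0.0036, 0.0132, -0.0, -0.0296] rows>= 0.2
row [0.0148, -0.0028, -0.0127, 0.0132, -0.0, -0.0296] rows>= 0.4
```

Call:
jog_arm --pt "0.0004 -0.0026 0.0004 0.0132 0 -0.0296 0" --pt "0.0004 -0.0026 0.0004 0.0132 0 -0.0296 0" --pt "0.0004 -0.0026 0.0004 0.0132 0 -0.0296 0" --pt "0.003 -0.0027 -0.002 0.0132 0 -0.0296 0" --pt "0.006 -0.0027 -0.0047 0.0132 0 -0.0296 0" --pt "0.009 -0.0027 -0.0074 0.0132 0 -0.0296 0" --pt "0.012 -0.0028 -0.0101 0.0132 0 -0.0296 0" --pt "0.0148 -0.0028 -0.0127 0.0132 0 -0.0296 0" --pt "0.0148 -0.0028 -0.0127 0.0132 0 -0.0296 0" --pt "0.0148 -0.0028 -0.0127 0.0132 0 -0.0296 0"

```text
time: 16.15
tool_pos: [0.6358, 0.0259, 0.1481]
tcp_rot: [0.428, 0.757, -0.981]
wrist_force: [0.0, -0.9, -2.1]
width: 0.258
```

Run:
```python
from h import *
s=st(); a=imaging.read_camera("wrist"); cv2.imwrite("pics/w10.png",a); print(edge(a,(180,330,400)))
R0=R.from_rotvec(s["tcp_rot"]).as_matrix(); b=s["tool_pos"]+R0@[.0082,-.0013,-.0264];MY=np.array([-MX[1],MX[0],0]); print("bar origin",b,"rel mx,my",(b-S)@MX,(b-S)@MY)
```

```text
t 16.15 q [ 0.371  0.232  1.992 -0.902  1.013  0.378] p [0.6358 0.0259 0.1481] F [ 0.  -0.9 -2.1] M [ 0.33  0.21 -0.08] w 0.258
[[0.336, 0.863, 0.377], [-0.583, 0.505, -0.636], [-0.739, -0.006, 0.673]]
[(180, np.float64(200.41), 183.5), (330, np.float64(200.81), 184.5), (400, np.float64(219.8), 217.5)]
bar origin [0.6274491  0.03725088 0.12430913] rel mx,my 0.0012761256578139705 -0.0005036749814421678
```

It has dropped between the prongs with no contact force. I'll lower it to touch.

Call:
jog_arm --pt "0.0007 0 -0.0007 0 0 0 0" --pt "0.0015 0 -0.0013 0 0 0 0" --pt "0.0022 0 -0.002 0 0 0 0" --pt "0.0022 0 -0.002 0 0 0 0" --pt "0.0022 0 -0.002 0 0 0 0"

```text
time: 16.7
tool_pos: [0.6363, 0.0258, 0.147]
tcp_rot: [0.427, 0.755, -0.981]
wrist_force: [-2.6, 1.1, 5.3]
width: 0.258
```

Call:
jog_arm --pt "0 0 0 0 0 0 30" --pt "0 0 0 0 0 0 50" --pt "0 0 0 0 0 0 90" --pt "0 0 0 0 0 0 90" --pt "0 0 0 0 0 0 90" --pt "0 0 0 0 0 0 90" --pt "-0.02 0 0 0 0 0 90" --pt "-0.05 0 0 0 0 0 90" --pt "-0.09 0 0 0 0 0 90" --pt "-0.13 0 0 0 0 0 90" --pt "-0.16 0 0 0 0 0 90" --pt "-0.16 0 0 0 0 0 90" --pt "-0.16 0 0 0 0 0 90"

```text
time: 18.0
tool_pos: [0.5825, 0.1198, 0.2653]
tcp_rot: [0.428, 0.754, -0.98]
wrist_force: [0.6, 0.5, -0.9]
width: 0.901
```

Run:
```python
from h import *
s=st(); a=imaging.read_camera("wrist"); d=imaging.read_camera("side"); e=imaging.read_camera("scene")
cv2.imwrite("pics/w11.png",a); cv2.imwrite("pics/side11.png",d)
d0=cv2.imread("pics/side0.png"); 
for n,(x,y,w,h) in dict(jar=(318,160,25,40),bottle=(303,270,28,58),tub=(270,322,56,50)).items():
    r=cv2.matchTemplate(d[y-8:y+h+8,x-8:x+w+8],d0[y:y+h,x:x+w],cv2.TM_CCOEFF_NORMED); _,v,_,l=cv2.minMaxLoc(r); print(n,"shift",l[0]-8,l[1]-8,round(v,3))
c=par("wrist"); MY=np.array([-np.sin(np.radians(-59.5)),np.cos(np.radians(-59.5)),0]); M=np.array([MY[1],-MY[0],0])
O=S+[0,0,.123]+.001*M
print("grip top exp",proj(c,O+[0,0,.052]),"front-top rows exp",[(y,proj(c,O-.009*M+MY*y*1e-3+[0,0,.012]).round(1)) for y in(-95,-60,60,95)])
cv2.imwrite("pics/m11.png",np.vstack([crop(a,100,80,300,200,2),cv2.resize(d[170:250,240:340],(600,240),interpolation=cv2.INTER_CUBIC)[:200]]))
```

```text
t 18.00 q [ 0.563  0.102  1.903 -0.781  1.279  0.322] p [0.5825 0.1198 0.2653] F [ 0.6  0.5 -0.9] M [0.28 0.17 0.  ] w 0.901
[[0.339, 0.863, 0.376], [-0.584, 0.506, -0.635], [-0.738, -0.004, 0.675]]
jar shift 0 0 0.992
bottle shift 0 0 1.0
tub shift 0 0 1.0
grip top exp [257.3500189  188.82597855] front-top rows exp [(-95, array([166.9, 151.1])), (-60, array([200.2, 151.2])), (60, array([315.1, 151.6])), (95, array([348.8, 151.7]))]
```

Run:
```python
from h import *
a=cv2.imread("pics/w11.png"); print("front-top edge rows",edge(a,(180,195,210,230,285,305,320,335),lo=135,hi=165))
g=cv2.cvtColor(a,cv2.COLOR_BGR2GRAY); m=(g[130:215,225:290]<35).astype(np.uint8)
n,l,st_,ce=cv2.connectedComponentsWithStats(m); i=1+st_[1:,4].argmax(); x,y,w,h,A=st_[i]; print("grip box x %d-%d y %d-%d"%(x+225,x+225+w,y+130,y+130+h),"area",A)
row=g[146:151,140:375].mean(0); d=np.diff(row); print("bar ends cols: left",140+d[:45].argmin(),"right",140+190+d[190:].argmax())
c=par("wrist"); MY=np.array([-np.sin(np.radians(-59.5)),np.cos(np.radians(-59.5)),0]); M=np.array([MY[1],-MY[0],0])
O=S+[0,0,.123]+.001*M
print("exp ends",[proj(c,O-.009*M+MY*y+[0,0,.008]).round(1) for y in(-.1,.1)])
for z in (0,.006,.012): print(z,"exp grip top low edge",proj(c,O+[0,0,.052+z]+.012*M).round(1),"front-top row",proj(c,O-.009*M+[0,0,.012+z])[1].round(1))
```

```text
front-top edge rows [(180, np.float64(163.02), 160.5), (195, np.float64(149.74), 142.5), (210, np.float64(149.51), 142.5), (230, np.float64(149.17), 141.5), (285, np.float64(148.13), 140.5), (305, np.float64(147.72), 140.5), (320, np.float64(147.5), 140.5), (335, np.float64(142.23), 135.5)]
grip box x 245-246 y 179-183 area 4
bar ends cols: left 162 right 330
exp ends [array([162.8, 148.1]), array([353. , 148.7])]
0 exp grip top low edge [257.4 194.7] front-top row 151.4
0.006 exp grip top low edge [257.3 199.8] front-top row 156.0
0.012 exp grip top low edge [257.3 205. ] front-top row 160.8
```

```bash
python3 -c "
from workcell import finish_job
print(finish_job())"
```

```text
the job is handed in; nothing more can be done
None
```

The sleeve is home on the shaft and the bar is laid in both forks and let go. I handed the job in at about 18 s; no verdict is reported.

**Sleeve:** I picked it up at about 35° of lean and slid it on, with a little extra lean to clear the chute. The pin showed in the wrist camera at about 52°, so I turned the sleeve about 26°. It dropped to the seat: its lower end read z 0.0701 m by feel. After release, the wrist picture put its bore where a home sleeve should be, well away from where one riding on the pin would show. That was before the bar was lifted.

**Bar:** The first lowering failed. It stopped about 6 mm high with 17 N, because one end had landed on the left fork's front prong; I first misread it as the rear one. The fork line was about 1.5° off my estimate. I lifted the bar, turned it 1.7° and lowered it again, and it touched down at the fork-floor height with about 5 N before I let go.

**Last checks:**
- **Picture limit:** I had used all 12 viewings by the end, so I never looked at the final placement; it was checked only by numbers from the wrist image.
- **Bar seating:** Those numbers fit a bar level and down in both forks, with one end within 1 px of prediction. The search for the other end and the check on the grip's position both failed.
- **Bar position:** Its front edge was 2–4 px from where I predicted. That would mean about 2–4 mm towards the front and about 1.5° of yaw, which I judged to be play in the forks and within limits.
- **Bystanders and arm:** In the side view the jar, bottle and tub showed no shift. The arm had backed off 0.16 m with near-zero wrist force.
- **Sleeve:** I did not measure it again after laying the bar.

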